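# Copy a kerb corner to the trimmer fence with a bevel gauge

## Task

The lining card has to be cut to fit the out-of-square corner of the spill kerb on the lab bench. Lay the bevel gauge flat in the inside corner of the kerb, stock flush along the back strip and blade swung flush along the side strip, lock it there with its lever, then carry it to the trimmer, lay the stock flush along the stop bar and slide it up so that the blade pushes the swing fence round until fence and blade lie flush. Leave the locked gauge lying there against bar and fence, and work gently: force nothing against kerb, bar or fence, and leave the other things on the bench alone.

Things in the scene. Friction and masses are not known exactly. Their poses are not given: they have to be found in the camera images.
- bevel: bevel gauge (0.43 kg) lying flat: black stock 140 x 26 x 34 high, blade and lever on a pivot at its round end. Origin: pivot axis, underside; x along the stock to the butt; y to the side of blade and lever. Side faces y = -13 (goes to kerb or bar) and 13. Below z = 16 it spans x 15 to 140 only. Can be gripped by its sides above z = 15, clear over kerb and fence
- stock_butt (a point): middle of the butt end of the gauge's stock, at the bevel's x = 140, y = 0, z = 17; same axes as the bevel. The best free place to grip the stock while the lever is loose is x = 85 to 125. Over the pivot, on top of the stock, sit a clamping disc 40 across and the lever's hub, up to z = 54
- blade_heel (a point): blade's outer edge (the edge for kerb or fence) beside the pivot: 12 off the axis in y, 5 up. Blade: steel strip 24 wide, z 2 to 8, 110 long from the pivot axis, heel radius 12. x to the tip, y out of this edge. Its angle (stock x to blade x, counterclockwise from above) starts at 2.35 to 2.5 rad, wider than any corner; range 1.45 to 2.75; friction 0.05 N m unlocked, holds fast locked
- blade_tip (a point): point on the same outer edge of the blade, 108 from blade_heel towards the tip; same axes
- bevel_lever (a joint): cam lever locking the blade: 0 loose (paddle sticks out on the stock's y side), 0.30 rad locked (paddle along the stock's side). Turns clockwise from above about the pivot, starts at 0 to 0.04, pinches from 0.12 on, takes 0.2 to 0.4 N m, stays where left. Squeezing paddle and stock between two fingers locks it and grips the gauge at once
- lever_paddle (a point): middle of the outer face of the lever's upright thumb paddle (34 long, 5 thick, z 18 to 48 of the gauge), 55 from the pivot axis, z = 30. Locked it is at the bevel's x = 51, y = 19.5; loose at about x = 43, y = 34, and the paddle's far end then reaches y = 39
- kerb_back: back strip of the bare metal spill kerb fixed to the bench: 13 high, 20 wide. Origin: on the bench where the inner faces of the two strips meet; x along the strip away from the corner (inner face 0 to 200), y off the inner face (y = 0) to the inside of the corner, where the gauge goes
- kerb_side: side strip of the kerb, fixed: 12.5 high, 20 wide, 140 long. Origin: the same inside corner; x along the strip away from the corner, y away from the inside; inner face y = 0. The corner's angle (kerb_back x to kerb_side x, counterclockwise from above) is 1.80 to 2.10 rad
- trimmer: card trimmer, fixed, standing parallel to kerb_back: board top 10 above the bench, x -90 to 275, y -35 to 180. Origin: bench level, on the line of the stop bar's face, level with the fence pivot; x along the bar, y over the board. Stop bar: 13 above the board, x 14 to 214, face y = 0. Guide rail at x 241 to 275, 24 above the board, with a cutter head (51 high) at y = 125
- stop_bar: the trimmer's fixed stop bar. Origin: the pivot end of its face, on the board's top (trimmer's x = 14, y = 0, z = 10); axes as the trimmer; 200 long, 13 high, 20 wide
- fence: the trimmer's swing fence. Origin: its pivot axis at bench level, at the trimmer's x = 0, y = 4; turns with it: x along the fence, y away from the inside. Strip x -5 to 165, up to 13 above the board (pivot nut 23, radius 8), face to the inside y = -12. Friction 0.12 N m, stays where left. Trimmer x to fence x: 1.58 to 1.72 rad at the start, less than any corner; range 1.35 to 2.4
- rack: bystander: blue tube rack 70 by 180, 45 high, with capped tubes up to 82; origin at the centre of its underside
- reagent: bystander: white bottle 52 across, 110 high; origin at the centre of its underside
- buffer: bystander: amber bottle 48 across, 100 high; origin at the centre of its underside
- dropper: bystander: small white dropper bottle 26 across, 55 high; origin at the centre of its underside
- pen: bystander: marker pen 125 long, 13 thick, lying on the trimmer's board; origin at the middle of its underside, x along it
- tipbox: bystander: pipette tip box 85 by 120, 75 high; origin at the centre of its underside
- slides: bystander: small carton of slides 80 by 30, 22 high; origin at the centre of its underside
Things that resemble listed ones, but are neither listed nor needed, are in the scene too. What is shaped like the kerb_back but black is not meant.

How it is judged:
On the way, in this order (a step that is already met when the one before it is completed fails the run):
1. the gauge lies flat in the inside corner of the kerb with the stock flush along the back strip and the blade flush along the side strip (within about 1.7 degrees and 3 mm) (angle between the x axis of bevel and the x axis of kerb_back, either way round below 0.03 rad and angle between the x axis of blade_heel and the x axis of kerb_side, either way round below 0.03 rad and y of bevel in the frame of kerb_back between 0.01 and 0.016 m and y of blade_heel in the frame of kerb_side between -0.003 and 0.003 m and y of blade_tip in the frame of kerb_side between -0.003 and 0.003 m and height (world z) of bevel below 0.005 m), for 0.2 s.
2. the gauge is locked (lever past 0.25 rad) still lying in the corner, along both strips (within about 2 degrees and 6 mm) (value of joint bevel_lever above 0.25 rad and angle between the x axis of bevel and the x axis of kerb_back, either way round below 0.035 rad and angle between the x axis of blade_heel and the x axis of kerb_side, either way round below 0.035 rad and y of bevel in the frame of kerb_back between 0.01 and 0.019 m and y of blade_heel in the frame of kerb_side between -0.006 and 0.003 m and y of blade_tip in the frame of kerb_side between -0.006 and 0.003 m and height (world z) of bevel below 0.005 m), for 0.1 s.
At the end, for the whole second after the job is handed in: The gauge lies at rest on the trimmer's board, lever locked (past 0.25 rad), stock along the stop bar and blade along the fence (each within 1.7 degrees and 3 mm), and the fence stands at the kerb corner's angle within 1.7 degrees (value of joint bevel_lever above 0.25 rad and angle between the x axis of bevel and the x axis of trimmer, either way round below 0.03 rad and y of bevel in the frame of trimmer between 0.01 and 0.016 m and z of bevel in the frame of trimmer between 0.005 and 0.014 m and angle between the x axis of blade_heel and the x axis of fence, either way round below 0.03 rad and y of blade_heel in the frame of fence between -0.015 and -0.009 m and y of blade_tip in the frame of fence between -0.015 and -0.009 m and angle between the x axis of fence and the x axis of kerb_side, either way round below 0.03 rad and linear speed of bevel below 0.02 m/s); the robot touches nothing.
It fails at once if the gauge is pressed against the kerb, the stop bar or the fence with more than 30 N (contact force between bevel and kerb_back above 30 N or contact force between bevel and kerb_side above 30 N or contact force between bevel and stop_bar above 30 N or contact force between bevel and fence above 30 N).
It fails at once if a bystander is moved by more than 30 mm or tipped (distance of any of rack, reagent, buffer, dropper, pen, tipbox, slides from where it was at the start of the episode above 0.03 m or angle between any of rack, reagent, buffer, dropper, pen, tipbox, slides's own z axis and vertical above 0.5 rad).
It also fails if it takes over 72 s, if anything falls off the work surface, if the arm or the gripper's body presses on something with over 40 N, if the wrist force passes 120 N, or if a joint passes its speed limit or range.

## Robot

A 6-joint arm with a two-finger parallel gripper is mounted at the origin on the work surface. World frame = base frame: x ahead of the robot, y to its left, z up, the work surface at z = 0. Lengths are in m, angles in rad, forces in N, time in s.
With the tool pointing down it reaches from about 0.35 to 0.95 m from the base axis. Payload 17.4 kg.
Tool frame: the origin (TCP) lies midway between the tips of the shut fingers; the grasp point (between the pads) lies 19 mm behind it; z points along the fingers, y is the direction in which the jaws open and shut (so a half turn about z gives the same grasp; the last joint's range is limited). The gripper opens to 93 mm and grips with 3 to 60 N. Pads are 15 mm wide; open, the fingers measure 128 mm over their backs; the gripper's body (75 mm by 188 mm) begins 65 mm behind the grasp point.
Start: joints at [-1.218, 0.116, 1.442, -0, 1.584, -0.038], TCP at [0.257, -0.624, 0.191] pointing down, gripper open.
Joint ranges: [-2.83, 2.83], [-0.83, 2.19], [0.07, 2.5], [-1.14, 4.28], [0.01, 3], [-2.97, 2.97]. Speed limits (rad/s): [1.89, 1.89, 2.22, 3.14, 3.14, 3.14].

## Interface

Orientations are given as [roll, pitch, yaw] about the fixed x, y, z axes, in that order (R = Rz(yaw) Ry(pitch) Rx(roll)).
In Python, from rig import status, imaging, r gives the robot as it stands. The module is installed in compiled form; this text tells all that it offers.
- The arm moves only by the tool send_rows, never from a script. Its argument "targets" is a list that holds one entry, the list of rows, each a list of 7 numbers: the shift along the tool's x, y, z in units of 30 mm (1.0 is 30 mm), then the turn, a rotation vector about the tool's x, y, z in units of 6 degrees (1.0 is 6 degrees), then the closure, from -1 (fully open) to 1 (shut), so that 0 is half open. A call has 1 to 10 rows; each row shifts and turns the commanded pose from where the row before left it, along the tool's axes as they then stand; what a row does not reach is not made up. A row lasts 1/10 s, in which the tool goes at most 50 mm and 8.59 degrees, less where a joint would pass 70% of its speed; a pose out of reach is approached as far as the arm can. A call is refused whole if a number of a shift passes 1 or a number of a turn 1, either way. A call with a gripper value outside its range is refused whole. The fingers move at their own pace and stop on an object; "grip_force" is the grip in N (left out, the last holds). Time passes only in rows, so rows that do not move let the fingers close. It gives the time, the measured TCP pose, the force and the opening at its end, in the units of the state.
- status.sense(): the state, without advancing time (a new reading comes with each control period).
- imaging.snapshot(name): name is "side" or "top" or "wrist"; returns the picture (400x640x3 uint8, red, green, blue); there is no depth.
- imaging.get_calibration(name): a dict with "fx", "fy", "cx", "cy" (pixels), "R" (3x3) and "t" (3): a world point X has camera coordinates R X + t. Camera axes: x right, y down, z forward; pixel columns grow to the right and rows downward; lengths in m; the calibration is good to about 2 mm. A picture is of the moment at which its call begins: read the wrist's pose just before it. get_calibration takes no time and is no camera call; for the wrist camera it gives the pose at the moment of the call.
- r.job_done(): hands the job in, once; it reports no verdict.
The state is a dict: "t": time; "joint_positions": joint angles; "dq": joint speeds; "joint_efforts": joint torques, N m; "tcp_pos": TCP position; "eef_rot": TCP orientation; "wrist_force": force on the tool from outside, world axes, zero at the start; "moment": the same for the moment, N m; "grip_width": finger opening in m.
Only numpy, scipy, OpenCV 4.12 (cv2) and the standard library are available. Lean on these libraries where they do the work, as an engineer would, in place of code of your own. Each camera call takes 0.05 s, during which the arm holds its last target.

## Working session

There is one attempt and no reset: what is moved stays moved. The work goes in short steps, Python scripts to look and compute and a tool call to move; the robot and the scene stay as the last step left them, time stands still between calls to the robot, and variables do not carry over. Pictures are saved under pics/ and viewed, and the job is handed in when it is done.

Besides the shell and the picture viewer there is one more tool, called by a JSON object that holds its "api" and its "payload", one argument or row to a line. send_rows: Moves the arm, as the interface text tells. Its arguments: {"type":"object","properties":{"targets":{"type":"array","items":{"type":"array","items":{"type":"array","items":{"type":"number"}}}},"grip_force":{"type":"number"}},"required":["targets"]}

```bash
ls; mkdir -p pics; python3 - <<'E'
from rig import status, imaging, r
import cv2
s=status.sense();print({k:s[k] for k in ('t','tcp_pos','eef_rot','grip_width','wrist_force')})
for n in ('side','top','wrist'):
    c=imaging.get_calibration(n);print(n,c)
    im=imaging.snapshot(n);cv2.imwrite(f'pics/{n}0.png',im[:,:,::-1])
E
```

```text
pics
{'t': 0.0, 'tcp_pos': array([ 0.25701941, -0.62388524,  0.19039414]), 'eef_rot': array([-3.14043604e+00, -3.17373153e-05,  3.90847763e-01]), 'grip_width': 0.09318169708173578, 'wrist_force': array([-0.59557261,  0.09933269,  0.67226765])}
side {'fx': 508.07264110585174, 'fy': 508.07264110585174, 'cx': 317.42918763056883, 'cy': 201.62893828813682, 'R': array([[-0.97601863, -0.21733941, -0.0122967 ],
       [-0.15397373,  0.72918353, -0.66677092],
       [ 0.15388215, -0.64888748, -0.74516128]]), 't': array([0.47950619, 0.0880117 , 1.43335517])}
top {'fx': 464.1377652758799, 'fy': 464.1377652758799, 'cx': 324.1625351359013, 'cy': 198.41302251872503, 'R': array([[ 0.02423565, -0.99970413, -0.00206958],
       [-0.99743304, -0.02404096, -0.06744901],
       [ 0.0673793 ,  0.00369894, -0.99772058]]), 't': array([0.02321033, 0.48177306, 1.44887689])}
wrist {'fx': 353.83602800183814, 'fy': 353.83602800183814, 'cx': 319.59353607325494, 'cy': 202.40749894601032, 'R': array([[ 0.38065405, -0.92471512, -0.00210714],
       [-0.88432468, -0.36469177,  0.29149576],
       [-0.27031899, -0.10909565, -0.9565698 ]]), 't': array([-0.67401947, -0.03479925,  0.39132564])}
```

View pics/top0.png

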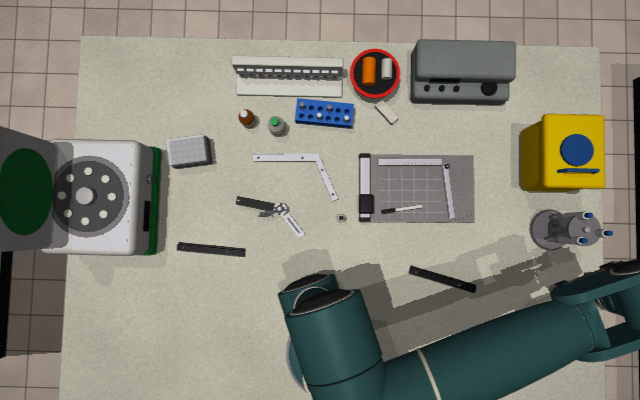

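View pics/side0.png

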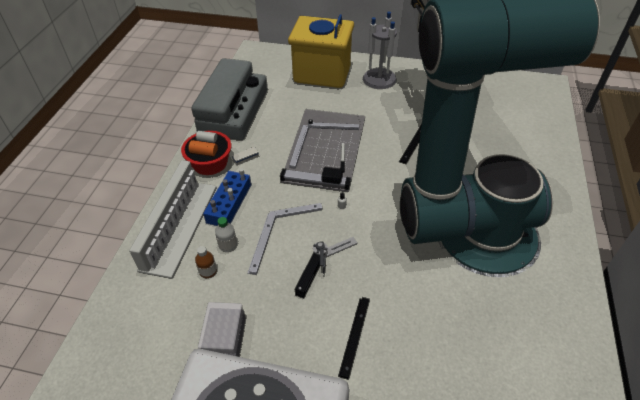

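View pics/wrist0.png

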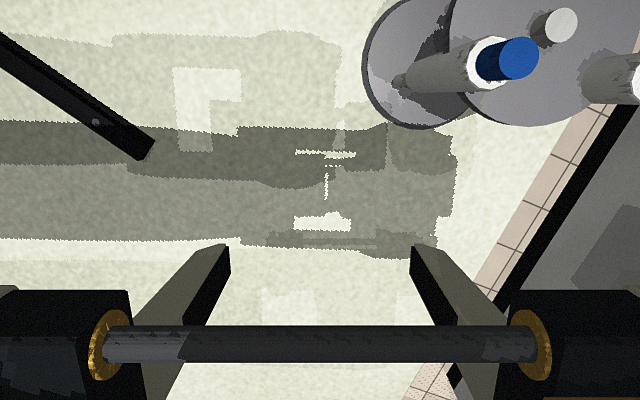

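Top view: the gauge has its butt at (237,200), its pivot at (280,209) and its blade tip at (300,233). The kerb corner is at about (318,160) and the trimmer pivot at (447,167). I'll zoom in on these.

```bash
cat > h.py <<'E'
import numpy as np, cv2
from rig import status, imaging, r
def ray(c,u,v):
    d=np.array([(u-c['cx'])/c['fx'],(v-c['cy'])/c['fy'],1.0]); R=np.array(c['R']);t=np.array(c['t'])
    return -R.T@t, R.T@d
def onz(c,u,v,z):
    o,d=ray(c,u,v); return o+d*(z-o[2])/d[2]
def proj(c,X):
    p=np.array(c['R'])@np.array(X)+np.array(c['t']); return c['fx']*p[0]/p[2]+c['cx'],c['fy']*p[1]/p[2]+c['cy']
def crop(im,x0,y0,x1,y1,k,name):
    o=cv2.resize(im[y0:y1,x0:x1],None,fx=k,fy=k,interpolation=cv2.INTER_CUBIC)
    cv2.imwrite('pics/'+name+'.png',o)
E
python3 - <<'E'
from h import *
im=cv2.imread('pics/top0.png')
crop(im,225,140,345,240,6,'gz'); crop(im,350,140,480,230,6,'tz')
c=imaging.get_calibration('top')
for n,u,v,z in [('butt',237,200,.034),('piv',280,209,.05),('tip',300,235,.008),('corner',318,160,.013),('backend',253,157,.013),('sideend',335,199,.0125),('tpiv',447,167,.033),('fenceend',450,217,.023),('dropper',341,217,.05)]:
    print(n,onz(c,u,v,z).round(4))
E
```

```text
butt [0.4684 0.3064 0.034 ]
piv [0.4428 0.1699 0.05  ]
tip [0.364  0.1084 0.008 ]
corner [0.6033 0.0574 0.013 ]
backend [0.608  0.2646 0.013 ]
sideend [0.4803 0.0005 0.0125]
tpiv [ 0.5878 -0.3476  0.033 ]
fenceend [ 0.4318 -0.3606  0.023 ]
dropper [ 0.4228 -0.0184  0.05  ]
```

View pics/gz.png

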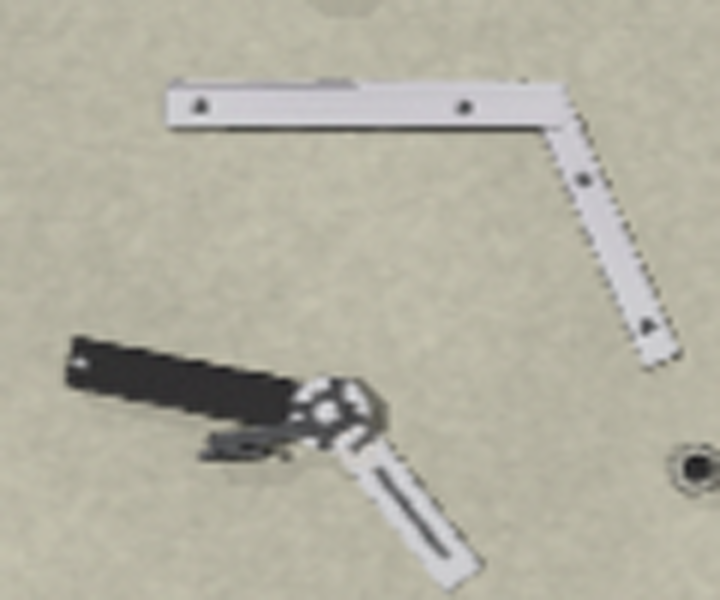

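View pics/tz.png

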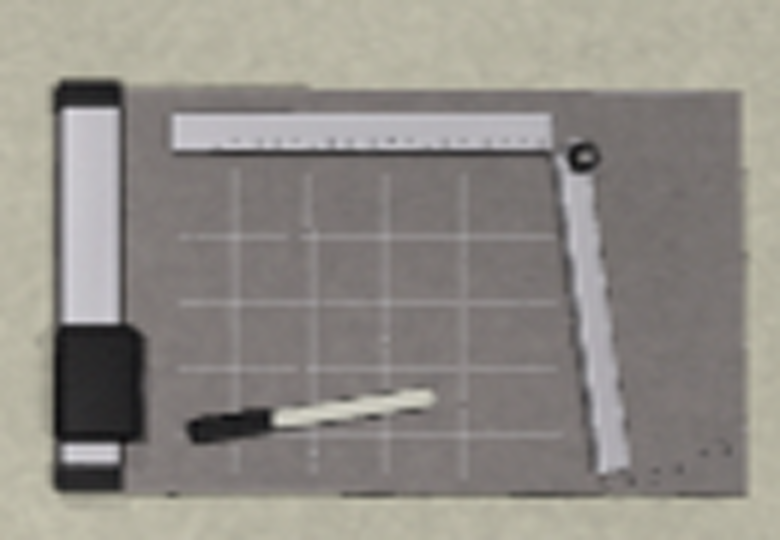

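```bash
python3 - <<'E'
from h import *
s=status.sense();c=imaging.get_calibration('wrist')
C=-np.array(c['R']).T@np.array(c['t']);R=np.array(c['R'])
y=s['eef_rot'][2];T=np.array([[np.cos(y),np.sin(y),0],[np.sin(y),-np.cos(y),0],[0,0,-1]])
print('cam in tool',T.T@(C-s['tcp_pos']),'axes in tool (cols: right,down,fwd)\n',(T.T@R.T).round(3))
t=imaging.get_calibration('top');sd=imaging.get_calibration('side')
# pixel of reagent/buffer caps in both views -> triangulate
def tri(a,b):
    o1,d1=ray(t,*a);o2,d2=ray(sd,*b)
    k=np.linalg.lstsq(np.array([d1,-d2]).T,o2-o1,rcond=None)[0]
    p=o1+k[0]*d1;q=o2+k[1]*d2;return ((p+q)/2).round(3),np.linalg.norm(p-q).round(4)
print('reagent cap',tri((277,121),(223,220)));print('buffer cap',tri((246,115),(205,255)))
print('pen end',onz(t,350+435/6,140+395/6,.02),onz(t,350+190/6,140+430/6,.02))
E
```

```text
cam in tool [ 8.05861143e-02  4.88978184e-05 -1.92599381e-01] axes in tool (cols: right,down,fwd)
 [[-0.    -0.957 -0.292]
 [ 1.     0.    -0.002]
 [ 0.002 -0.292  0.957]]
reagent cap (array([0.707, 0.183, 0.095]), np.float64(0.0003))
buffer cap (array([0.728, 0.282, 0.066]), np.float64(0.0044))
pen end [ 0.46489509 -0.27481432  0.02      ] [ 0.44345037 -0.14679748  0.02      ]
```

{"api": "send_rows", "payload": {
  "targets": [
    [[0.5,0,-1,0,0,-0.95,-1],[1,0,-1,0,0,-0.95,-1],[1,0,-1,0,0,-0.95,-1],[1,0,-0.7,0,0,-0.95,-1],[1,0,0,0,0,-0.95,-1],[1,0,0,0,0,-0.95,-1],[1,0,0,0,0,-0.95,-1],[1,0,0,0,0,-0.95,-1],[1,0,0,0,0,-0.95,-1],[1,0,0,0,0,-0.95,-1]]
  ]
}}

```text
t: 1.15
tcp_pos: [0.4362, -0.4145, 0.3017]
eef_rot: [-3.141, -0.0, 1.39]
wrist_force: [0.2, 0.3, 0.3]
grip_width: 0.0931
```

```bash
python3 - <<'E'
from h import *
s=status.sense();print(s['t'],s['tcp_pos'],s['eef_rot'],s['wrist_force'])
E
```

```text
1.15 [ 0.43621511 -0.41454443  0.30169078] [-3.14109619e+00 -4.29812302e-04  1.38991935e+00] [0.2048108  0.27115253 0.2633847 ]
```

{"api": "send_rows", "payload": {
  "targets": [
    [[0.93,0.1,0,0,0,0,-1],[0.93,0.1,0,0,0,0,-1],[0.93,0.1,0,0,0,0,-1],[0.93,0.1,0,0,0,0,-1],[0.93,0.1,0,0,0,0,-1],[0.93,0.1,0,0,0,0,-1],[0.93,0.1,0,0,0,0,-1],[0.93,0.1,0,0,0,0,-1],[0,0,0,0,0,0,-1],[0,0,0,0,0,0,-1]]
  ]
}}

```text
t: 2.15
tcp_pos: [0.5005, -0.2005, 0.3021]
eef_rot: [-3.141, 0.0, 1.387]
wrist_force: [-0.6, 0.1, -0.7]
grip_width: 0.093
```

```bash
python3 - <<'E'
from h import *
import pickle
s=status.sense();print(s['t'],s['tcp_pos'],s['eef_rot'],abs(s['dq']).max())
c=imaging.get_calibration('wrist');im=imaging.snapshot('wrist');cv2.imwrite('pics/w1.png',im[:,:,::-1]);pickle.dump(c,open('w1.pkl','wb'))
E
```

```text
2.15 [ 0.50047416 -0.2004992   0.30205886] [-3.14147039e+00  1.49276788e-04  1.38683472e+00] 0.02393475286037339
```

View pics/w1.png

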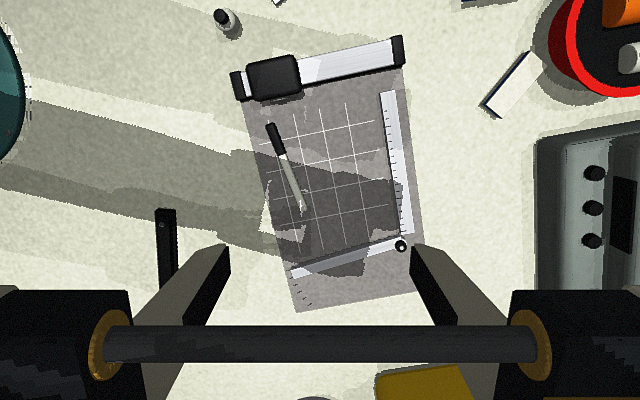

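Trimmer in the wrist view: the stop bar runs from (381,93) to (405,235), with the nut at (401,245) and the fence end at (292,272). Zooming in.

```bash
python3 - <<'E'
from h import *
im=cv2.imread('pics/w1.png')
crop(im,280,85,430,285,4,'w1z')
o=cv2.imread('pics/w1z.png');print(o.shape); cv2.imwrite('pics/w1z2.png',o[:,:][300:800]); cv2.imwrite('pics/w1z3.png',o[0:500])
E
```

```text
(800, 600, 3)
```

View pics/w1z2.png

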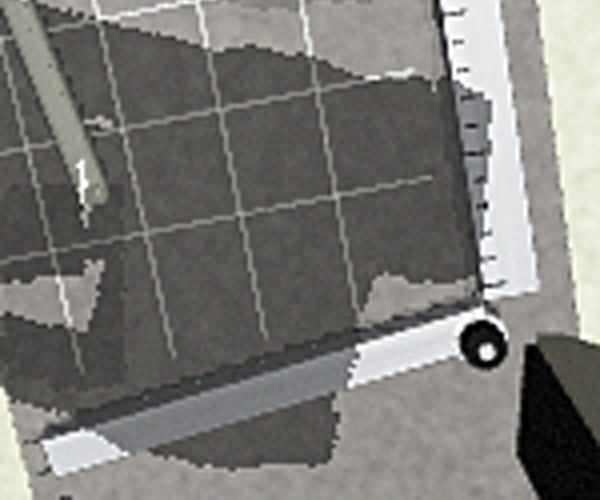

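View pics/w1z3.png

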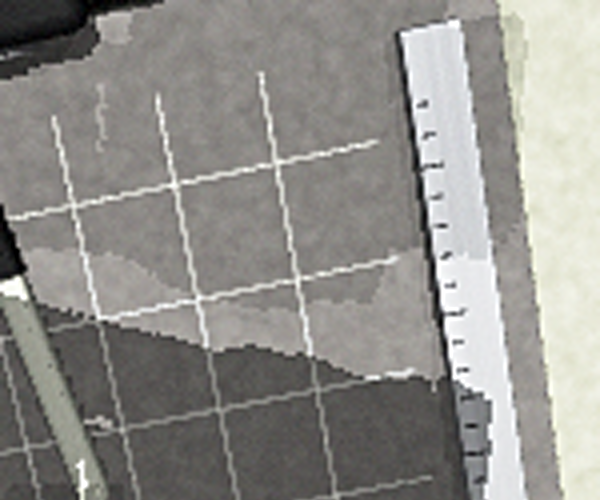

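```bash
python3 - <<'E'
from h import *
import pickle
c=pickle.load(open('w1.pkl','rb'))
f=onz(c,380.5,93.25,.023);n=onz(c,401.75,234.25,.023);fo=onz(c,395.5,90.5,.023);no=onz(c,414.5,232.5,.023);nut=onz(c,400.25,246.25,.033)
print(f,n,np.linalg.norm(f-n),np.linalg.norm(f-fo),np.linalg.norm(n-no))
d=(f-n)/np.linalg.norm(f-n);print('dir angle',np.arctan2(d[1],d[0]),np.arctan2((fo-no)[1],(fo-no)[0]))
O=n-.014*d;y=np.array([-d[1],d[0],0]);print('origin',O,'nut in frame',(nut-O)@d,(nut-O)@y)
for p in [(280+43/4,160+440/4),(280+480/4,160+305/4)]:
  q=onz(c,*p,.023);print('fence edge',(q-O)@d,(q-O)@y)
E
```

```text
[ 0.590797   -0.13280722  0.023     ] [ 0.59484255 -0.32980823  0.023     ] 0.1970425487847822 0.01918290427422432 0.018242302116062214
dir angle 1.591329122102897 1.5864622506874673
origin [ 0.59512999 -0.34380528  0.023     ] nut in frame 0.0007670168012033582 0.006198266110038345
fence edge -0.009079411547075766 0.16851275240323083
fence edge 0.011449133115974905 0.002880653886616561
```

{"api": "send_rows", "payload": {
  "targets": [
    [[0.94,-0.17,0,0,0,0,-1],[0.94,-0.17,0,0,0,0,-1],[0.94,-0.17,0,0,0,0,-1],[0.94,-0.17,0,0,0,0,-1],[0.94,-0.17,0,0,0,0,-1],[0.94,-0.17,0,0,0,0,-1],[0.94,-0.17,0,0,0,0,-1],[0.94,-0.17,0,0,0,0,-1],[0.94,-0.17,0,0,0,0,-1],[0.94,-0.17,0,0,0,0,-1]]
  ]
}}

```text
t: 3.2
tcp_pos: [0.5023, 0.086, 0.3021]
eef_rot: [-3.142, 0.0, 1.384]
wrist_force: [0.8, -0.6, 0.2]
grip_width: 0.0933
```

{"api": "send_rows", "payload": {
  "targets": [
    [[0.94,-0.17,0,0,0,0,-1],[0.94,-0.17,0,0,0,0,-1],[0.94,-0.17,0,0,0,0,-1],[0.94,-0.17,0,0,0,0,-1],[0,0,0,0,0,0,-1],[0,0,0,0,0,0,-1]]
  ]
}}

```text
t: 3.8
tcp_pos: [0.5032, 0.1999, 0.3018]
eef_rot: [-3.141, 0.001, 1.386]
wrist_force: [-0.2, 0.0, 0.5]
grip_width: 0.093
```

```bash
python3 - <<'E'
from h import *
import pickle
s=status.sense();print(s['t'],s['tcp_pos'],s['eef_rot'],abs(s['dq']).max())
c=imaging.get_calibration('wrist');im=imaging.snapshot('wrist');cv2.imwrite('pics/w2.png',im[:,:,::-1]);pickle.dump(c,open('w2.pkl','wb'))
E
```

```text
3.8 [0.50319364 0.19992003 0.30182496] [-3.14113780e+00  5.92512257e-04  1.38573054e+00] 0.019127808298974366
```

View pics/w2.png

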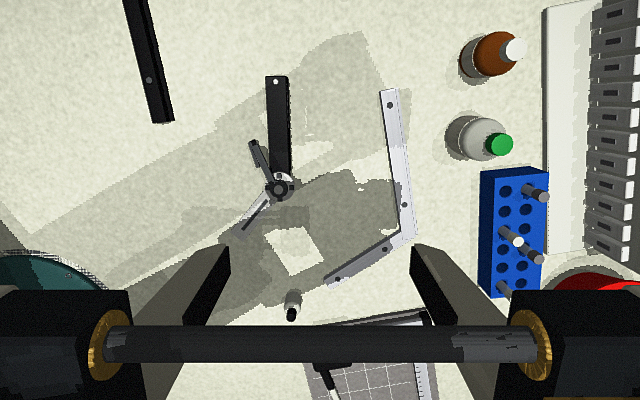

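```bash
python3 - <<'E'
from h import *
im=cv2.imread('pics/w2.png')
crop(im,225,65,325,245,4,'w2g');crop(im,315,80,425,290,4,'w2k')
o=cv2.imread('pics/w2g.png');k=cv2.imread('pics/w2k.png');h=max(o.shape[0],k.shape[0])
o=cv2.copyMakeBorder(o,0,h-o.shape[0],0,0,0);print(o.shape,k.shape)
a=np.hstack([o,k]); cv2.imwrite('pics/w2a.png',cv2.resize(a,None,fx=.7,fy=.7,interpolation=cv2.INTER_AREA))
cv2.imwrite('pics/w2kb.png',k[:600]);cv2.imwrite('pics/w2kc.png',k[440:])
cv2.imwrite('pics/w2gb.png',o[:590])
E
```

```text
(840, 400, 3) (840, 440, 3)
```

View pics/w2gb.png

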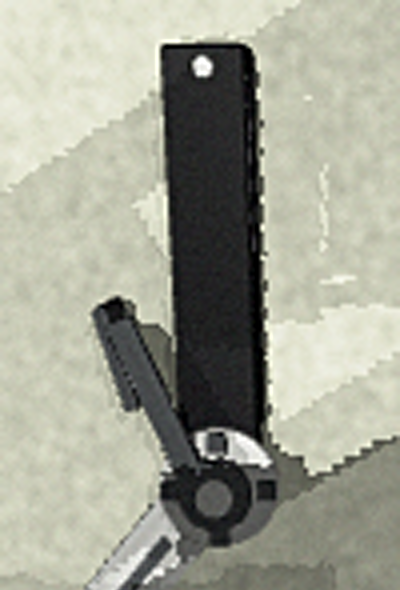

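View pics/w2kb.png

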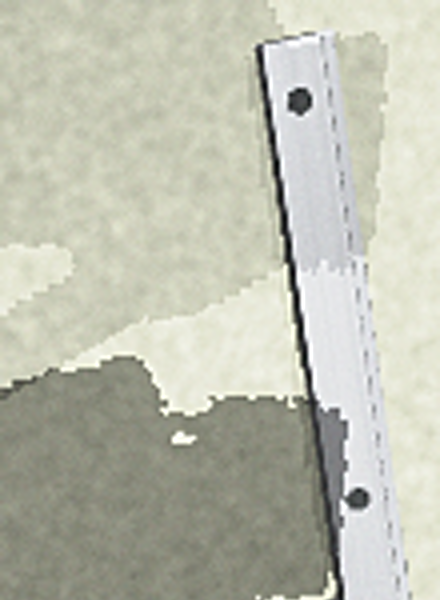

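View pics/w2kc.png

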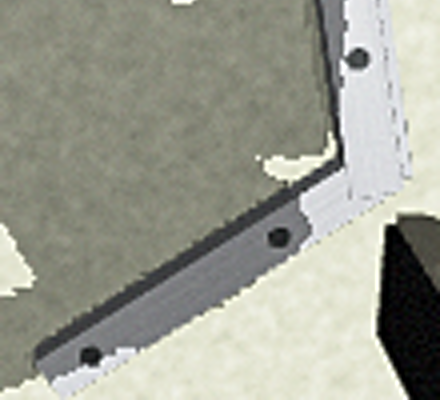

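```bash
python3 - <<'E'
from h import *
import pickle
c=pickle.load(open('w2.pkl','rb'))
def F(x,y,x0,y0,z): return onz(c,(x+.5)/4-.5+x0,(y+.5)/4-.5+y0,z)
k=lambda x,y,z:F(x,y,315,80,z); g=lambda x,y,z:F(x,y,225,65,z)
an=lambda d:np.arctan2(d[1],d[0])
bf,co,se=k(262,46,.013),k(343,603,.013),k(40,806,.0125)
print('kerb back end,corner,side end',bf,co,se,np.linalg.norm(bf-co),np.linalg.norm(se-co)); print('angles',an(bf-co),an(se-co),an(se-co)-an(bf-co))
bl,br=g(163,45,.034),g(247,45,.034);hub=g(213,496,.054);le=g(178,430,.034)
bm=(bl+br)/2
print('butt',bm,np.linalg.norm(bl-br),'hub',hub,'len',np.linalg.norm((bm-hub)[:2]),'ang',an(bm-hub),'left edge',an(bl-le))
pe=[g(97,305,.048),g(132,408,.048)];print('paddle',pe)
t=imaging.get_calibration('top')
# top view same pts
T=lambda x,y,z:onz(t,(x+.5)/6-.5+225,(y+.5)/6-.5+140,z)
b2,c2,s2=T(168,129,.013),T(545,129,.013),T(648,369,.0125);print('top:',b2,c2,s2,an(b2-c2),an(s2-c2)-an(b2-c2))
print('top hub/butt',T(327,411,.054),T(72,362,.034))
E
```

```text
kerb back end,corner,side end [0.59496496 0.26987108 0.013     ] [0.5977563  0.07246978 0.013     ] [0.4743093  0.01093079 0.0125    ] 0.19742103994622445 0.13793642996944136
angles 1.5849358246218568 -2.679141460928973 -4.2640772855508295
butt [0.46833338 0.31157739 0.034     ] 0.025763782531083194 hub [0.44297437 0.17630184 0.054     ] len 0.13763194521089694 ang 1.3854852392226293 left edge 1.3821430633934453
paddle [array([0.41972145, 0.24191716, 0.048     ]), array([0.42282865, 0.20805713, 0.048     ])]
top: [0.59483094 0.26545565 0.013     ] [0.59961541 0.06555793 0.013     ] [0.47350479 0.00802262 0.0125    ] 1.5947263697713925 -4.308297269173888
top hub/butt [0.44542587 0.1724105  0.054     ] [0.46859409 0.30775112 0.034     ]
```

{"api": "send_rows", "payload": {
  "targets": [
    [[0.45,-0.36,0.9,0,0,0,-1],[0.45,-0.36,0.9,0,0,0,-1],[0.45,-0.36,0.9,0,0,0,-1],[0.45,-0.36,0.9,0,0,0,-1],[0.45,-0.36,0.9,0,0,0,-1],[0,0,0.9,0,0,0,-1],[0,0,0.9,0,0,0,-1],[0,0,0.9,0,0,0,-1],[0,0,0.9,0,0,0,-1],[0,0,0,0,0,0,-1]]
  ]
}}

```text
t: 4.85
tcp_pos: [0.4612, 0.2747, 0.0559]
eef_rot: [-3.138, 0.003, 1.384]
wrist_force: [-0.4, 0.0, 0.2]
grip_width: 0.093
```

```bash
python3 - <<'E'
from h import *
import pickle
s=status.sense();print(s['t'],s['tcp_pos'],s['eef_rot'],s['wrist_force'])
c=imaging.get_calibration('wrist');im=imaging.snapshot('wrist');cv2.imwrite('pics/w3.png',im[:,:,::-1]);pickle.dump(c,open('w3.pkl','wb'))
E
```

```text
4.85 [0.46115231 0.27470666 0.05589983] [-3.13785331  0.003195    1.38411006] [-0.40067652  0.00052807  0.16591054]
```

View pics/w3.png

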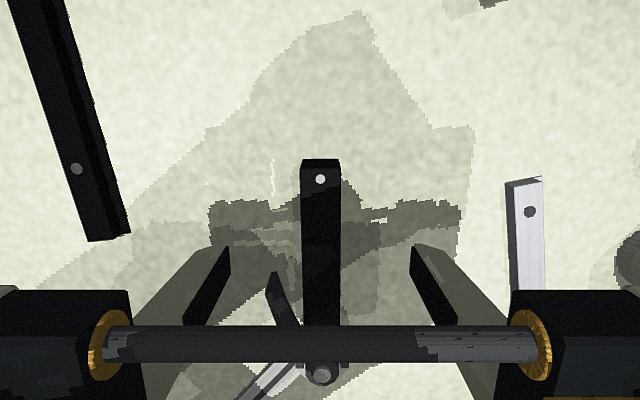

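The stock is centred between the fingers (columns 300-341, midline 320).

{"api": "send_rows", "payload": {
  "targets": [
    [[0,0,0.6,0,0,0,-1],[0,0,0.6,0,0,0,-1],[0,0,0,0,0,0,-1]]
  ]
}}

```text
t: 5.2
tcp_pos: [0.4622, 0.276, 0.023]
eef_rot: [-3.141, 0.001, 1.385]
wrist_force: [-1.0, -0.4, -0.1]
grip_width: 0.0932
```

{"api": "send_rows", "payload": {
  "targets": [
    [[0,0,0.17,0,0,0,-1],[0,0,0,0,0,0,1],[0,0,0,0,0,0,1],[0,0,0,0,0,0,1],[0,0,0,0,0,0,1],[0,0,0,0,0,0,1],[0,0,0,0,0,0,1],[0,0,0,0,0,0,1]]
  ],
  "grip_force": 20
}}

```text
t: 6.0
tcp_pos: [0.4623, 0.2767, 0.0181]
eef_rot: [-3.142, -0.0, 1.386]
wrist_force: [-0.2, 0.1, -0.1]
grip_width: 0.0414
```

{"api": "send_rows", "payload": {
  "targets": [
    [[0,0,0,0,0,0,1],[0,0,0,0,0,0,1],[0,0,0,0,0,0,1],[0,0,0,0,0,0,1]]
  ]
}}

```text
t: 6.4
tcp_pos: [0.4623, 0.2767, 0.0181]
eef_rot: [-3.142, 0.0, 1.386]
wrist_force: [-0.2, -0.9, 0.1]
grip_width: 0.0096
```

```bash
python3 - <<'E'
from h import *
import pickle
s=status.sense();print(s['t'],s['tcp_pos'],s['grip_width'],s['wrist_force'])
for n in ('wrist','side','top'):
    im=imaging.snapshot(n)[:,:,::-1]; cv2.imwrite(f'pics/{n}4.png',im)
    if n=='side': crop(im,250,190,400,340,4,'s4z')
    if n=='top': crop(im,210,140,350,250,5,'t4z')
E
```

```text
6.4 [0.46228575 0.2767014  0.0180516 ] 0.00962084854737507 [-0.17582385 -0.89243441  0.08442366]
```

View pics/wrist4.png

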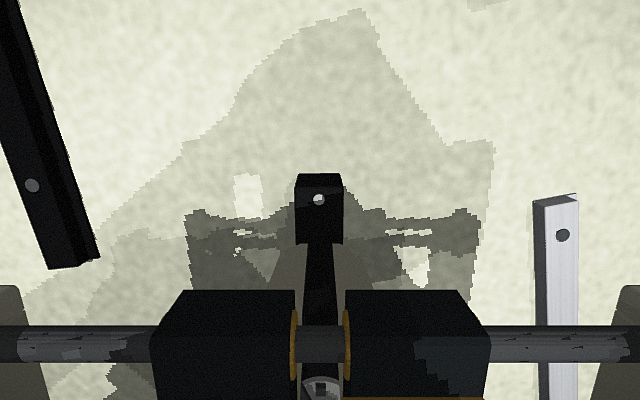

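View pics/s4z.png

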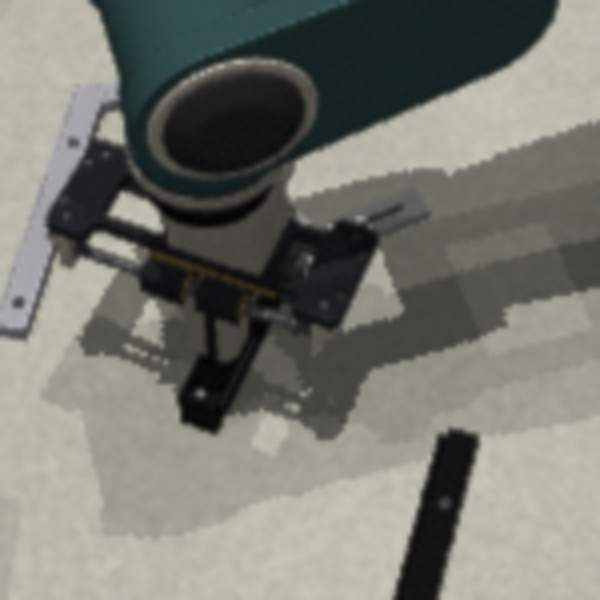

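```bash
python3 - <<'E'
from h import *
im=cv2.imread('pics/wrist4.png'); crop(im,245,160,395,310,5,'w4z')
E
```

```text
(no output)
```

View pics/w4z.png

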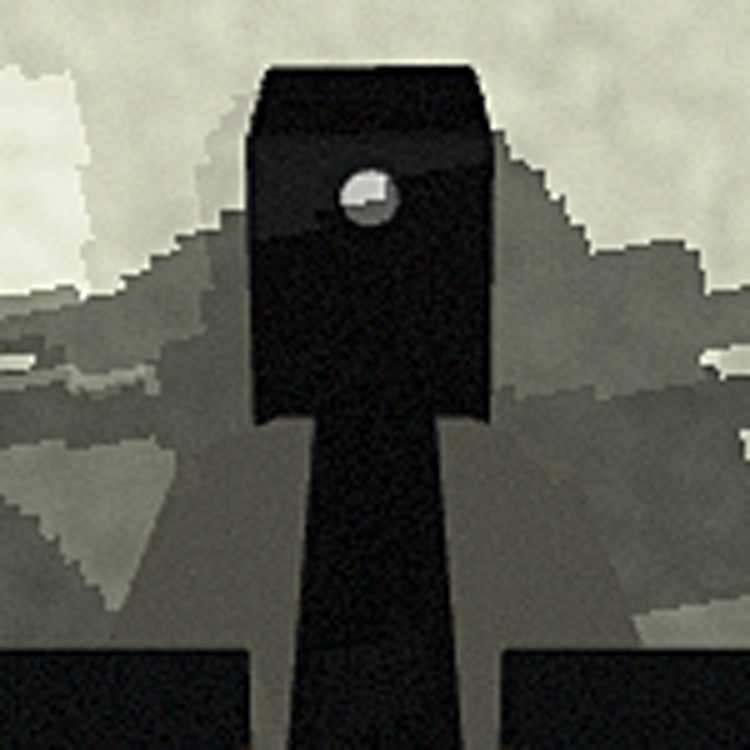

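View pics/t4z.png

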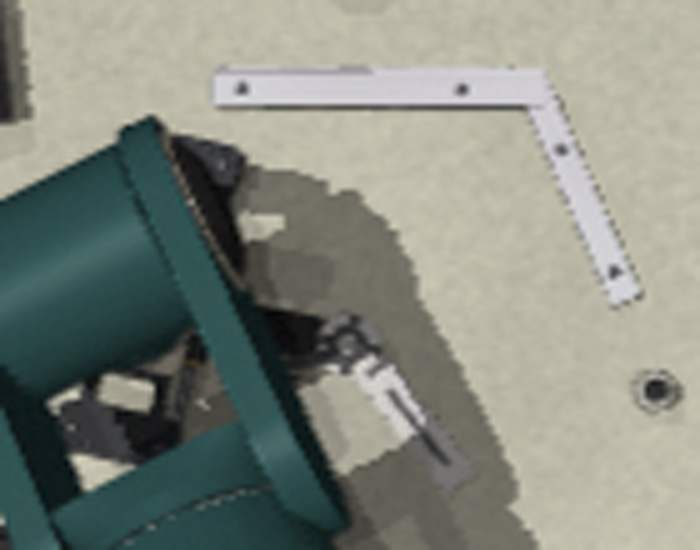

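```bash
python3 - <<'E'
from h import *
im=cv2.imread('pics/wrist0.png'); crop(im,130,200,280,320,5,'w0z')
im=cv2.imread('pics/side4.png'); crop(im,260,235,350,305,8,'s4zz')
E
```

View pics/w0z.png

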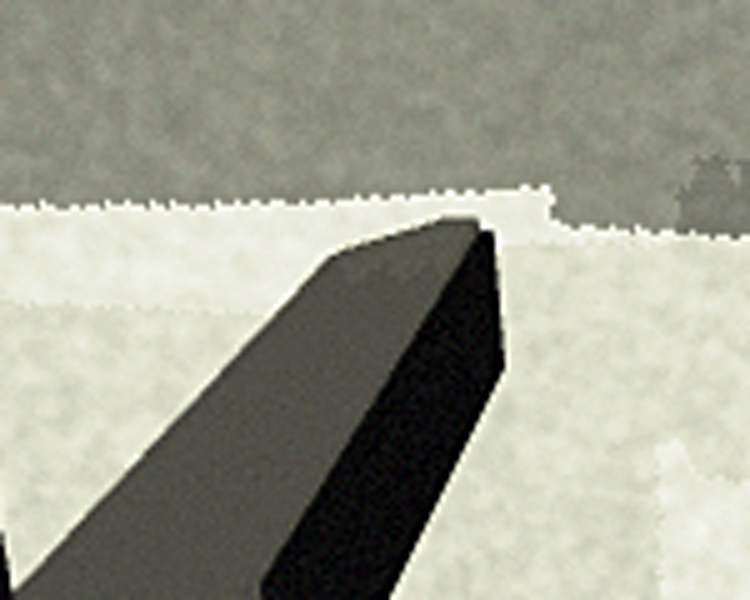

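View pics/s4zz.png

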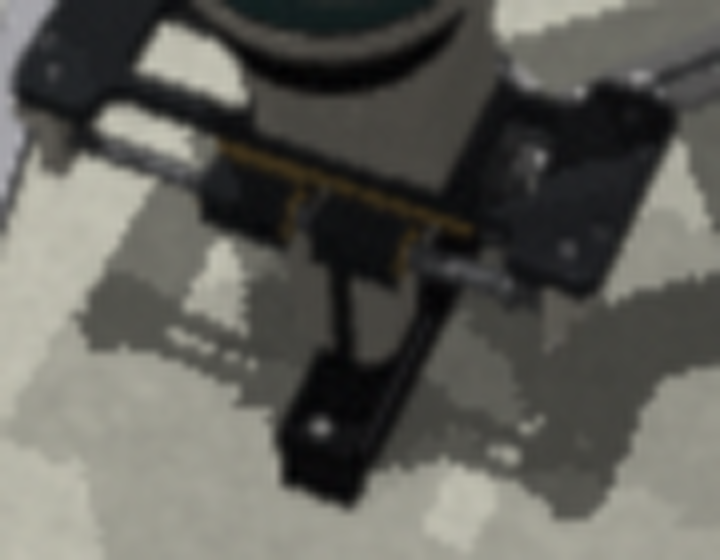

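The fingers closed to 9.6 mm above the stock. In the wrist view the pad tips, by both column and row, come out about 25 mm behind the stated TCP. So I'll open, go lower in small steps and watch the wrist force.

{"api": "send_rows", "payload": {
  "targets": [
    [[0,0,0,0,0,0,-0.4],[0,0,0,0,0,0,-0.4],[0,0,0,0,0,0,-0.4],[0,0,0,0,0,0,-0.4],[0,0,0,0,0,0,-0.4],[0,0,0,0,0,0,-0.4],[0,0,0,0,0,0,-0.4],[0,0,0.2,0,0,0,-0.4],[0,0,0.2,0,0,0,-0.4]]
  ]
}}

```text
t: 7.45
tcp_pos: [0.4623, 0.2767, 0.0056]
eef_rot: [3.141, -0.0, 1.386]
wrist_force: [0.4, 0.2, -0.2]
grip_width: 0.0643
```

```bash
python3 - <<'E'
from h import *
s=status.sense();print(s['t'],s['tcp_pos'],s['grip_width'],s['wrist_force'])
im=imaging.snapshot('wrist')[:,:,::-1]; crop(im,200,150,440,330,3,'w5z')
t=imaging.get_calibration('top')
print('rack edge',onz(t,296,122,.045),onz(t,354,128,.045))
E
```

```text
7.45 [0.46227391 0.27672122 0.00559561] 0.06428909136129163 [ 0.42806259  0.21413106 -0.16565037]
rack edge [0.71665552 0.12867214 0.045     ] [ 0.70195726 -0.05316998  0.045     ]
```

View pics/w5z.png

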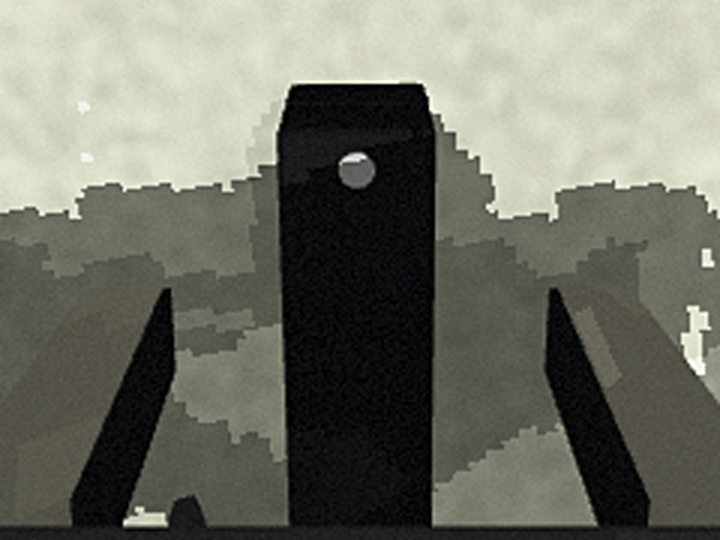

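{"api": "send_rows", "payload": {
  "targets": [
    [[0,0,0.15,0,0,0,-0.4],[0,0,0.15,0,0,0,-0.4],[0,0,0.15,0,0,0,-0.4],[0,0,0,0,0,0,-0.4]]
  ]
}}

```text
t: 7.9
tcp_pos: [0.4619, 0.2765, -0.0082]
eef_rot: [-3.141, 0.001, 1.386]
wrist_force: [-0.0, -0.4, 0.1]
grip_width: 0.0649
```

{"api": "send_rows", "payload": {
  "targets": [
    [[0,0,0,0,0,0,1],[0,0,0,0,0,0,1],[0,0,0,0,0,0,1],[0,0,0,0,0,0,1],[0,0,0,0,0,0,1],[0,0,0,0,0,0,1],[0,0,0,0,0,0,1],[0,0,0,0,0,0,1]]
  ],
  "grip_force": 20
}}

```text
t: 8.7
tcp_pos: [0.4623, 0.2767, -0.0074]
eef_rot: [3.141, -0.0, 1.386]
wrist_force: [-0.0, 0.6, 1.5]
grip_width: 0.0259
```

```bash
python3 - <<'E'
from h import *
s=status.sense();print(s['t'],s['tcp_pos'],s['grip_width'],s['wrist_force'])
im=imaging.snapshot('wrist')[:,:,::-1]; crop(im,200,150,440,330,3,'w6z')
im=imaging.snapshot('side')[:,:,::-1]; crop(im,260,235,350,305,8,'s6z')
E
```

```text
8.7 [ 0.46233636  0.27672419 -0.00735394] 0.025913438829410246 [-0.03182464  0.63870316  1.4504376 ]
```

View pics/s6z.png

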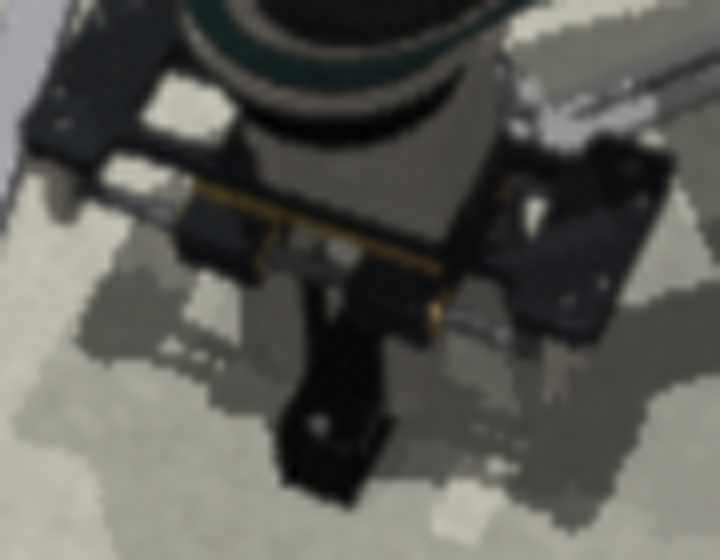

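Opening is 25.9 mm, so the stock is gripped. Next I'll lift it 5 mm, turn it parallel to the back strip and move it inside the corner, well clear of both strips.

{"api": "send_rows", "payload": {
  "targets": [
    [[0,0,-0.17,0,0,0,1],[0,0,0,0,0,-0.5,1],[0,0.1,0,0,0,-0.7,1],[-0.1,0.5,0,0,0,-0.7,1],[-0.2,0.7,0,0,0,0,1],[-0.2,0.7,0,0,0,0,1],[-0.2,0.7,0,0,0,0,1],[-0.2,0.6,0,0,0,0,1],[0,0.4,0,0,0,0,1],[0,0,0,0,0,0,1]]
  ]
}}

```text
t: 9.8
tcp_pos: [0.5741, 0.2496, -0.0025]
eef_rot: [-3.141, 0.0, 1.584]
wrist_force: [0.3, 0.2, -3.6]
grip_width: 0.0254
```

```bash
python3 - <<'E'
from h import *
import pickle
s=status.sense();print(s['t'],s['tcp_pos'],s['eef_rot'],s['grip_width'],s['wrist_force'])
c=imaging.get_calibration('wrist');im=imaging.snapshot('wrist');cv2.imwrite('pics/w7.png',im[:,:,::-1]);pickle.dump(c,open('w7.pkl','wb'))
im=imaging.snapshot('top')[:,:,::-1]; crop(im,210,140,350,250,5,'t7z')
im=imaging.snapshot('side')[:,:,::-1]; crop(im,220,190,350,300,6,'s7z')
E
```

```text
9.8 [ 0.57413168  0.24963682 -0.00253595] [-3.14137669e+00  6.35297971e-05  1.58384807e+00] 0.02542176648034146 [ 0.32632163  0.2191965  -3.59929677]
```

View pics/w7.png

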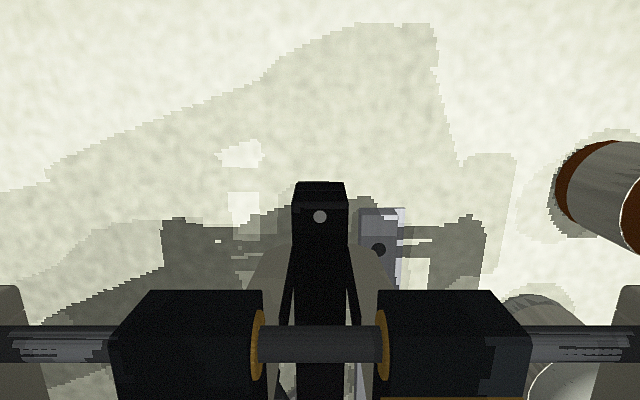

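View pics/t7z.png

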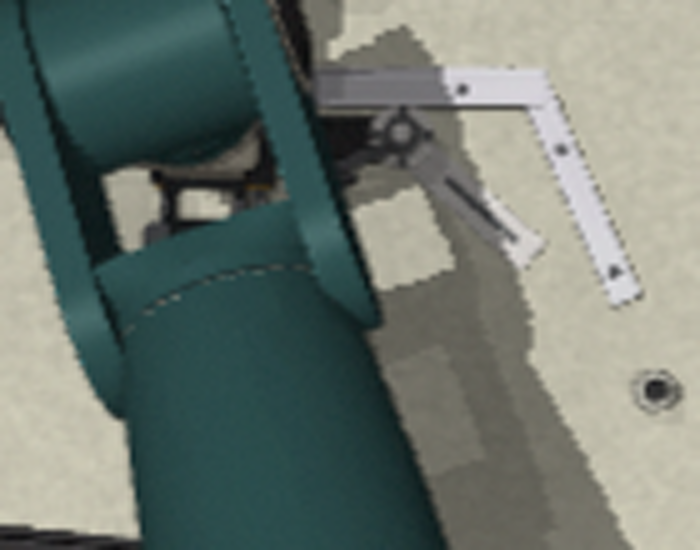

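View pics/s7z.png

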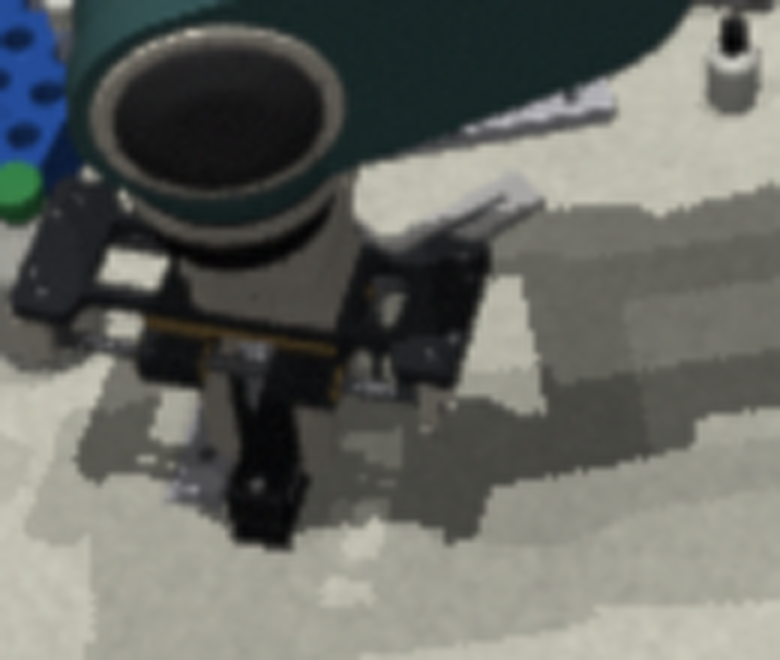

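```bash
python3 - <<'E'
from h import *
im=cv2.imread('pics/w7.png'); crop(im,270,170,420,290,5,'w7z')
t=imaging.get_calibration('top');sd=imaging.get_calibration('side')
def gm(n,lo,hi):
    i=cv2.imread(n);h=cv2.cvtColor(i,cv2.COLOR_BGR2HSV);m=cv2.inRange(h,lo,hi);k,l,s,c=cv2.connectedComponentsWithStats(m);return [(s[j].tolist(),c[j].round(2)) for j in range(1,k) if s[j][4]>15]
for n in('pics/top0.png','pics/side0.png'): print(n,gm(n,(45,90,40),(75,255,255)))
E
```

```text
pics/top0.png [([271, 117, 8, 9, 52], array([274.15, 120.98])), ([142, 147, 19, 108, 810], array([154.16, 201.67])), ([0, 148, 53, 87, 2264], array([ 27.67, 191.62]))]
pics/side0.png [([218, 218, 9, 9, 70], array([222.06, 221.66]))]
```

View pics/w7z.png

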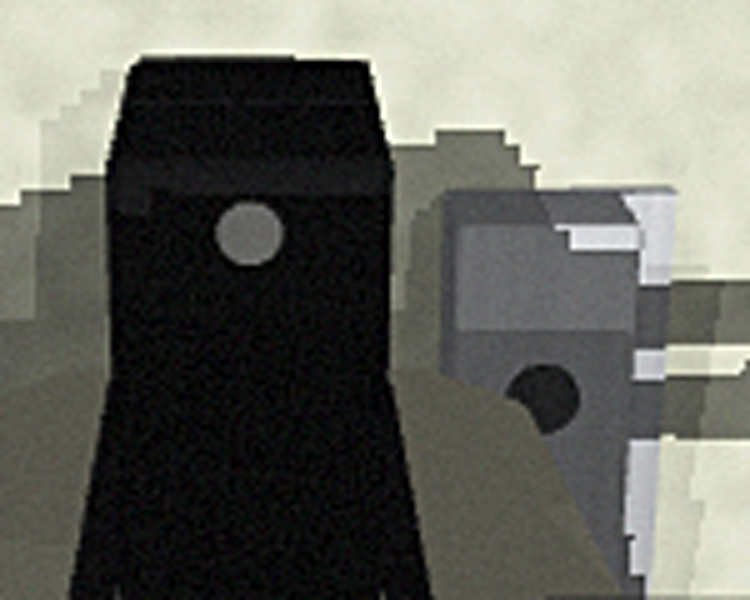

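```bash
python3 - <<'E'
from h import *
import pickle
c=pickle.load(open('w7.pkl','rb'));t=imaging.get_calibration('top')
for p,z in [((361,214.8),.013),((360.8,235),.013),((397,214.8),.013),((358.2,208),.0),((347.6,205),.0395),((291.5,205),.0395)]: print(p,onz(c,*p,z))
print('cap',onz(t,275,121.2,.11), onz(t,275,121.2,.10))
E
```

```text
(361, 214.8) [0.59482358 0.27058213 0.013     ]
(360.8, 235) [0.59525295 0.2591117  0.013     ]
(397, 214.8) [0.61383982 0.2708307  0.013     ]
(358.2, 208) [0.59470884 0.27018117 0.        ]
(347.6, 205) [0.58526916 0.28414029 0.0395    ]
(291.5, 205) [0.56027727 0.28381422 0.0395    ]
cap [0.70242448 0.18699163 0.11      ] [0.70476401 0.18814333 0.1       ]
```

{"api": "send_rows", "payload": {
  "targets": [
    [[0,0.1,0.07,0,0,0,1],[-0.2,0.07,0.07,0,0,0,1],[-0.4,0,0,0,0,-0.03,1],[-0.4,0,0,0,0,0,1],[-0.3,0,0,0,0,0,1],[-0.2,0,0,0,0,0,1],[0,0,0,0,0,0,1]]
  ]
}}

```text
t: 10.65
tcp_pos: [0.5792, 0.2035, -0.0065]
eef_rot: [-3.142, 0.001, 1.587]
wrist_force: [-0.6, -1.6, -1.4]
grip_width: 0.026
```

```bash
python3 - <<'E'
from h import *
import pickle
s=status.sense();print(s['t'],s['tcp_pos'],s['eef_rot'],s['grip_width'],s['wrist_force'],s['moment'])
im=imaging.snapshot('top')[:,:,::-1]; crop(im,250,145,350,215,7,'t8z')
E
```

```text
10.65 [ 0.5792008   0.20351056 -0.006507  ] [-3.14152868e+00  6.79313539e-04  1.58675550e+00] 0.02602831783205345 [-0.57388094 -1.5939565  -1.39680422] [-0.45590485 -0.05944222  0.01438728]
```

View pics/t8z.png

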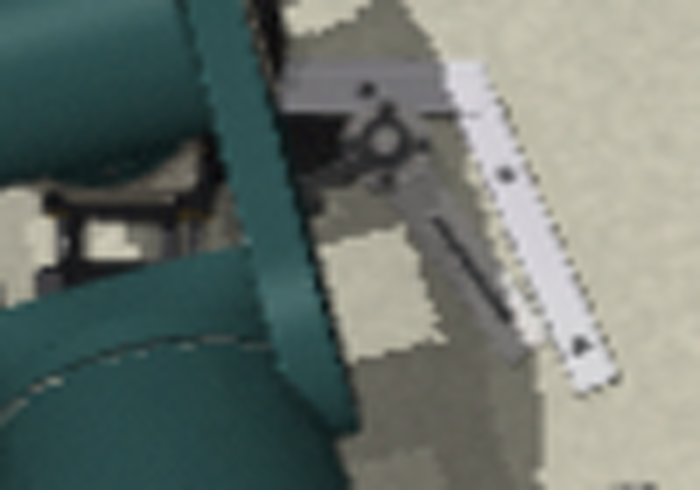

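{"api": "send_rows", "payload": {
  "targets": [
    [[-0.2,0,0.02,0,0,0,1],[-0.2,0,0,0,0,0,1],[-0.1,0,0,0,0,0,1],[0,0,0,0,0,0,1]]
  ]
}}

```text
t: 11.1
tcp_pos: [0.5794, 0.1892, -0.0072]
eef_rot: [-3.142, 0.0, 1.587]
wrist_force: [0.2, -1.4, 0.1]
grip_width: 0.0261
```

{"api": "send_rows", "payload": {
  "targets": [
    [[0,0.08,0,0,0,0,1],[0,0,0,0,0,0,1]]
  ]
}}

```text
t: 11.3
tcp_pos: [0.5819, 0.1896, -0.0073]
eef_rot: [-3.141, 0.0, 1.588]
wrist_force: [-1.2, -1.5, 1.1]
grip_width: 0.0258
```

```bash
python3 - <<'E'
from h import *
import pickle
s=status.sense();print(s['t'],s['tcp_pos'],s['eef_rot'],s['grip_width'],s['wrist_force'],s['moment'])
im=imaging.snapshot('top')[:,:,::-1]; crop(im,250,145,350,215,7,'t9z');cv2.imwrite('pics/t9.png',im)
im=imaging.snapshot('wrist')[:,:,::-1]; crop(im,270,170,420,290,5,'w9z')
E
```

```text
11.3 [ 0.58185982  0.18964618 -0.00732747] [-3.14113501e+00  4.68349766e-04  1.58762885e+00] 0.025827802945008086 [-1.17567286 -1.49196296  1.09714216] [-0.42166855 -0.00444334 -0.13645725]
```

View pics/t9z.png

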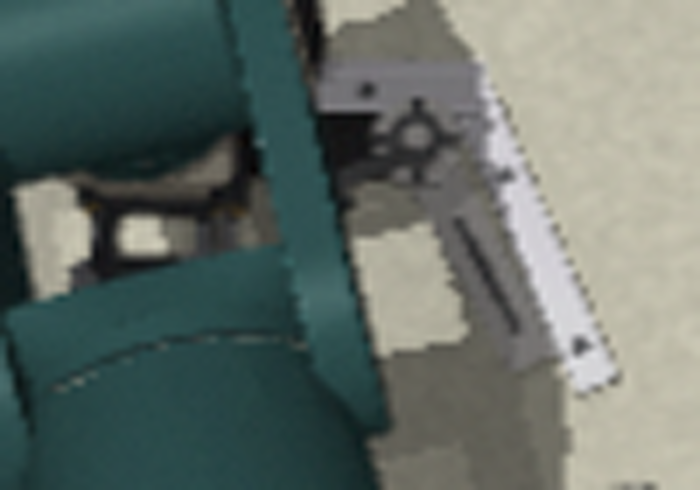

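View pics/w9z.png

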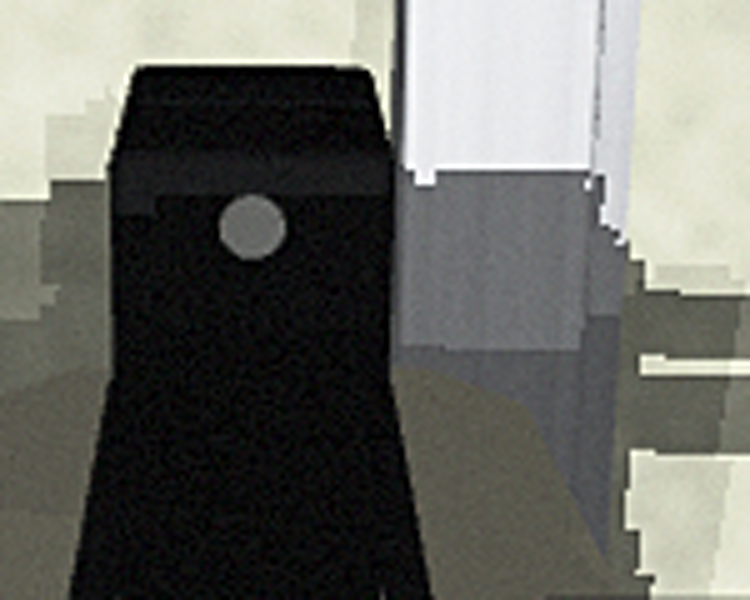

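{"api": "send_rows", "payload": {
  "targets": [
    [[-0.08,0,0,0,0,0,1],[-0.08,0.02,0,0,0,0,1],[0,0,0,0,0,0,1]]
  ]
}}

```text
t: 11.7
tcp_pos: [0.5826, 0.1849, -0.0071]
eef_rot: [3.141, -0.0, 1.588]
wrist_force: [-0.6, 1.2, 0.3]
grip_width: 0.0259
```

```bash
python3 - <<'E'
from h import *
import pickle
s=status.sense();print(s['t'],s['tcp_pos'],s['eef_rot'],s['grip_width'],s['wrist_force'],s['moment'])
im=imaging.snapshot('top')[:,:,::-1]; crop(im,280,145,350,215,8,'t10z');cv2.imwrite('pics/t10.png',im)
E
```

```text
11.7 [ 0.58264302  0.18492827 -0.0070672 ] [ 3.14131685e+00 -2.02276091e-04  1.58766143e+00] 0.02589873462545598 [-0.64993749  1.18294436  0.29258036] [ 0.12821816 -0.12601393 -0.044736  ]
```

View pics/t10z.png

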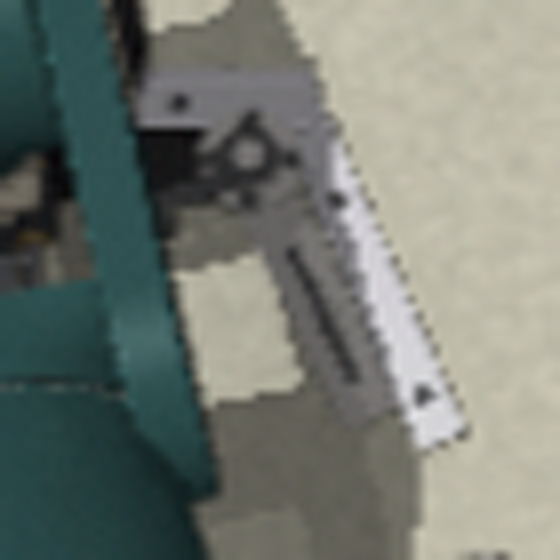

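{"api": "send_rows", "payload": {
  "targets": [
    [[-0.05,0.02,0,0,0,0,1],[0,0,0,0,0,0,1]]
  ]
}}

```text
t: 11.95
tcp_pos: [0.5832, 0.1835, -0.0071]
eef_rot: [3.142, -0.0, 1.588]
wrist_force: [-0.2, 1.8, 0.2]
grip_width: 0.0258
```

{"api": "send_rows", "payload": {
  "targets": [
    [[-0.04,0.02,0,0,0,0,1],[0,0,0,0,0,0,1]]
  ]
}}

```text
t: 12.15
tcp_pos: [0.5838, 0.1823, -0.0072]
eef_rot: [-3.142, 0.0, 1.588]
wrist_force: [-0.5, 1.7, 0.8]
grip_width: 0.026
```

{"api": "send_rows", "payload": {
  "targets": [
    [[-0.03,0.02,0,0,0,0,1],[0,0,0,0,0,0,1]]
  ]
}}

```text
t: 12.35
tcp_pos: [0.5843, 0.1814, -0.0072]
eef_rot: [-3.141, 0.0, 1.588]
wrist_force: [-1.4, 2.1, 0.3]
grip_width: 0.0257
```

{"api": "send_rows", "payload": {
  "targets": [
    [[-0.02,0.01,0,0,0,0,1],[0,0,0,0,0,0,1]]
  ]
}}

```text
t: 12.55
tcp_pos: [0.5844, 0.181, -0.0073]
eef_rot: [-3.141, -0.0, 1.588]
wrist_force: [-2.7, 2.7, 2.7]
grip_width: 0.0255
```

```bash
python3 - <<'E'
from h import *
import pickle
s=status.sense();print(s['t'],s['tcp_pos'],s['eef_rot'],s['grip_width'],s['wrist_force'],s['moment'])
im=imaging.snapshot('top')[:,:,::-1]; crop(im,280,145,350,215,8,'t11z');cv2.imwrite('pics/t11.png',im)
c=imaging.get_calibration('wrist');im=imaging.snapshot('wrist')[:,:,::-1]; crop(im,270,170,420,290,5,'w11z');cv2.imwrite('pics/w11.png',im);pickle.dump(c,open('w11.pkl','wb'))
E
```

```text
12.55 [ 0.58435782  0.18096914 -0.00726344] [-3.14082961e+00 -2.01812843e-04  1.58783665e+00] 0.025485676992269782 [-2.73380755  2.74527761  2.71327003] [ 0.53276009  0.54438627 -0.07245367]
```

View pics/t11z.png

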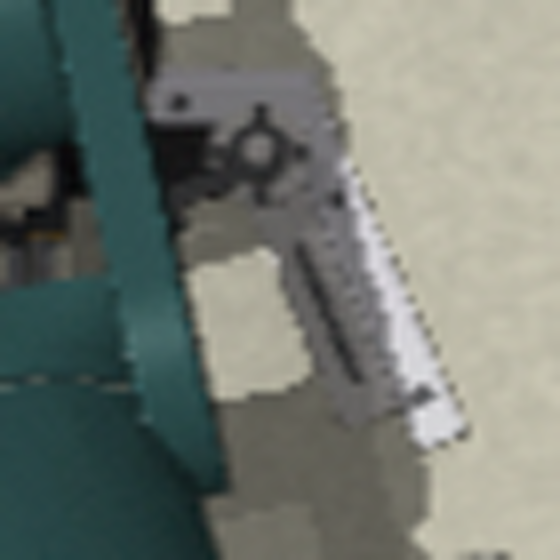

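View pics/w11z.png

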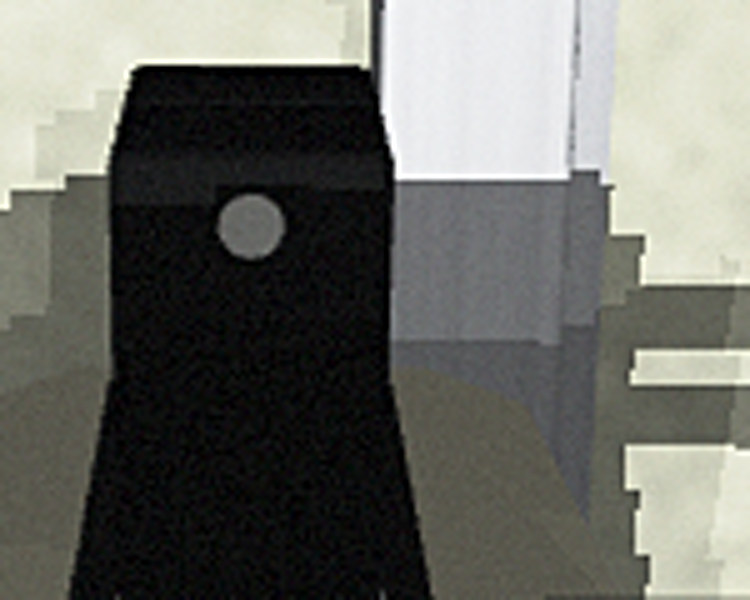

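{"api": "send_rows", "payload": {
  "targets": [
    [[-0.03,0.0,0,0,0,0,1],[0,0,0,0,0,0,1]]
  ]
}}

```text
t: 12.85
tcp_pos: [0.5844, 0.1807, -0.0072]
eef_rot: [-3.141, -0.001, 1.588]
wrist_force: [-4.1, 8.9, 0.7]
grip_width: 0.0262
```

{"api": "send_rows", "payload": {
  "targets": [
    [[-0.03,0.0,0,0,0,0,1],[0,0,0,0,0,0,1]]
  ]
}}

```text
t: 13.05
tcp_pos: [0.5845, 0.1805, -0.007]
eef_rot: [-3.141, -0.003, 1.588]
wrist_force: [-3.4, 13.2, 1.2]
grip_width: 0.0256
```

```bash
python3 - <<'E'
from h import *
s=status.sense();print(s['t'],s['tcp_pos'],s['eef_rot'],s['wrist_force'],s['moment'])
im=imaging.snapshot('top')[:,:,::-1]; crop(im,280,145,350,215,8,'t12z');cv2.imwrite('pics/t12.png',im)
im=imaging.snapshot('side')[:,:,::-1]; crop(im,200,180,340,290,5,'s12z');cv2.imwrite('pics/s12.png',im)
E
```

```text
13.05 [ 0.58446925  0.18048017 -0.00701397] [-3.14136618e+00 -2.51800430e-03  1.58803657e+00] [-3.3861656  13.18108456  1.15524299] [2.31724755 0.52603087 0.00439948]
```

View pics/t12z.png

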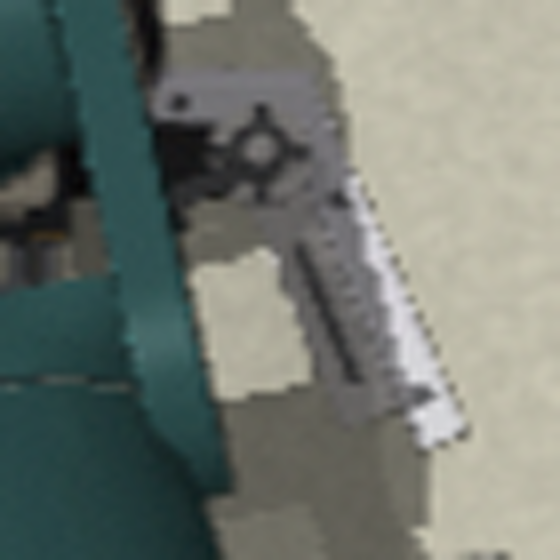

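View pics/s12z.png

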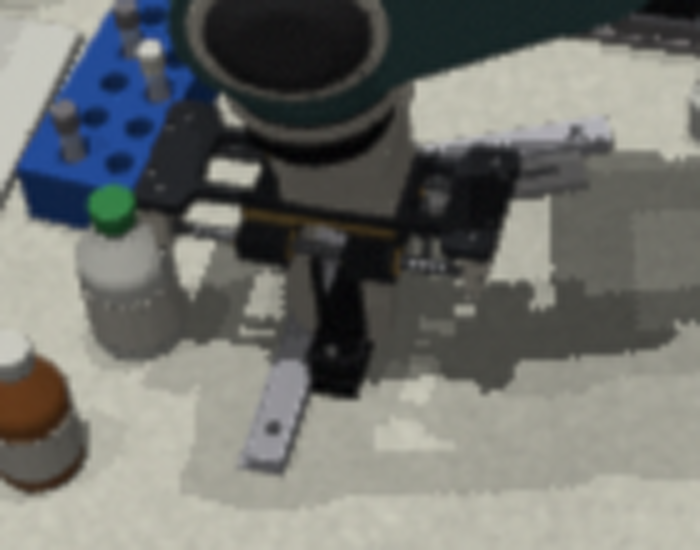

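The heel is in contact (13 N along the back strip) and the blade slot lies parallel to the side strip, both at about 66° in the image. I'll relax the push, hold, then open fully.

{"api": "send_rows", "payload": {
  "targets": [
    [[0.05,-0.02,0,0,0,0,1],[0,0,0,0,0,0,1],[0,0,0,0,0,0,1],[0,0,0,0,0,0,1]]
  ]
}}

```text
t: 13.55
tcp_pos: [0.5842, 0.1806, -0.0071]
eef_rot: [3.141, -0.0, 1.588]
wrist_force: [-0.3, 4.1, 1.1]
grip_width: 0.026
```

{"api": "send_rows", "payload": {
  "targets": [
    [[0,0,0,0,0,0,-1],[0,0,0,0,0,0,-1],[0,0,0,0,0,0,-1],[0,0,0,0,0,0,-1],[0,0,0,0,0,0,-1],[0,0,0,0,0,0,-1],[0,0,0,0,0,0,-1],[0,0,0,0,0,0,-1],[0,0,0,0,0,0,-1],[0,0,0,0,0,0,-1]]
  ]
}}

```text
t: 14.55
tcp_pos: [0.5841, 0.1806, -0.0072]
eef_rot: [-3.142, 0.0, 1.588]
wrist_force: [0.5, -0.2, -0.8]
grip_width: 0.0926
```

```bash
python3 - <<'E'
from h import *
import pickle
s=status.sense();print(s['t'],s['tcp_pos'],s['grip_width'],s['eef_rot'],s['wrist_force'],s['moment'])
c=imaging.get_calibration('wrist');im=imaging.snapshot('wrist')[:,:,::-1];cv2.imwrite('pics/w13.png',im);pickle.dump(c,open('w13.pkl','wb'))
E
```

```text
14.55 [ 0.58405696  0.18057731 -0.00717566] 0.09258382000487389 [-3.14152993e+00  1.91082332e-05  1.58780363e+00] [ 0.45012178 -0.22794752 -0.81810973] [-0.0324893  -0.07524798  0.01485229]
```

View pics/w13.png

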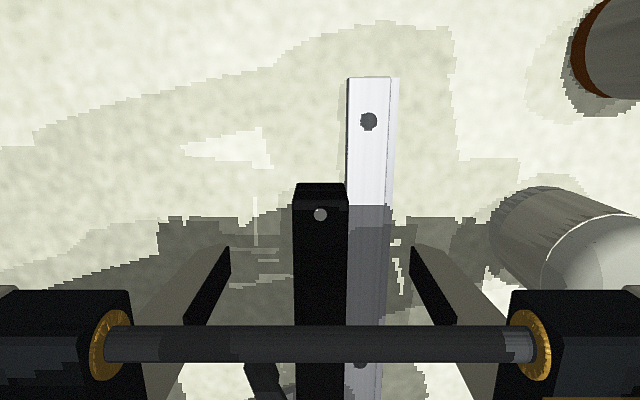

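{"api": "send_rows", "payload": {
  "targets": [
    [[-0.3,-0.12,0,0,0,0,-1],[-0.5,0,0,0,0,0,-1],[-0.5,0,0,0,0,0,-1],[-0.4,0,0,0,0,0,-1],[-0.1,0,0,0,0,0,-1],[0,0,0,0,0,0,-1]]
  ]
}}

```text
t: 15.2
tcp_pos: [0.5815, 0.1257, -0.0071]
eef_rot: [3.141, -0.0, 1.587]
wrist_force: [-0.2, 0.3, 0.1]
grip_width: 0.0928
```

```bash
python3 - <<'E'
from h import *
import pickle
s=status.sense();print(s['t'],s['tcp_pos'],s['grip_width'],s['eef_rot'],s['wrist_force'],s['moment'])
c=imaging.get_calibration('wrist');im=imaging.snapshot('wrist')[:,:,::-1];cv2.imwrite('pics/w14.png',im);pickle.dump(c,open('w14.pkl','wb'))
im=imaging.snapshot('top')[:,:,::-1]; crop(im,260,145,350,215,8,'t14z');cv2.imwrite('pics/t14.png',im)
E
```

```text
15.2 [ 0.58151685  0.12574287 -0.00709559] 0.0928072361458327 [ 3.14147794e+00 -8.89295596e-05  1.58650444e+00] [-0.24990569  0.31320044  0.06614589] [-0.01857441 -0.06835191  0.00613782]
```

View pics/w14.png

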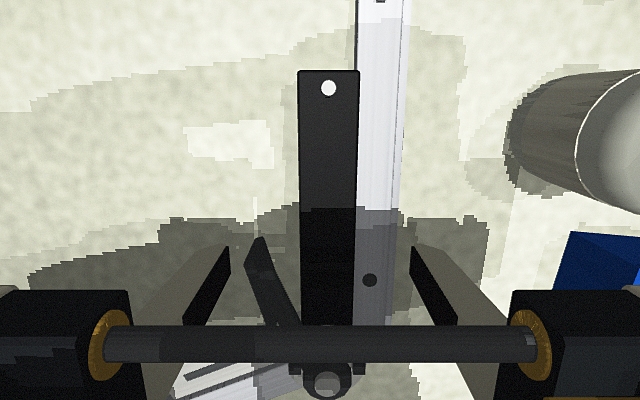

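View pics/t14z.png

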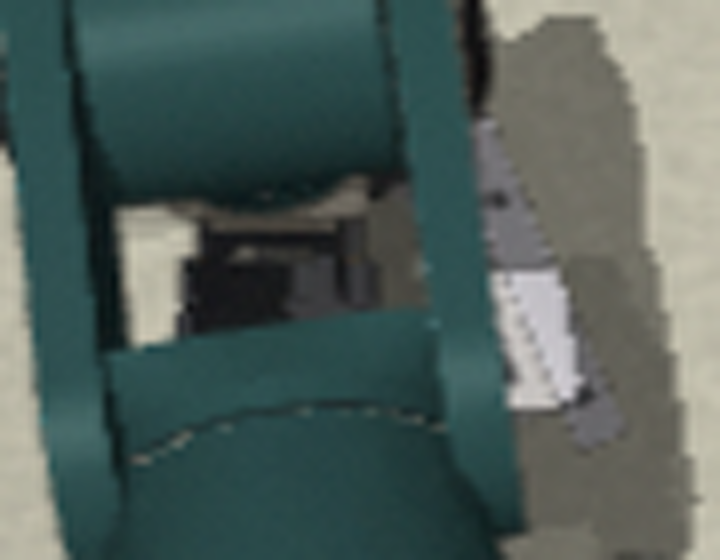

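The paddle tip at (262,240) is inside the left finger and the stock is centred as planned. Closing on stock and paddle.

{"api": "send_rows", "payload": {
  "targets": [
    [[0,0,0,0,0,0,1],[0,0,0,0,0,0,1],[0,0,0,0,0,0,1],[0,0,0,0,0,0,1],[0,0,0,0,0,0,1],[0,0,0,0,0,0,1],[0,0,0,0,0,0,1],[0,0,0,0,0,0,1],[0,0,0,0,0,0,1],[0,0,0,0,0,0,1]]
  ],
  "grip_force": 16
}}

```text
t: 16.3
tcp_pos: [0.5813, 0.1267, -0.0073]
eef_rot: [-3.141, -0.0, 1.588]
wrist_force: [-2.0, 3.7, -3.5]
grip_width: 0.0321
```

```bash
python3 - <<'E'
from h import *
import pickle
s=status.sense();print(s['t'],s['tcp_pos'],s['grip_width'],s['eef_rot'],s['wrist_force'],s['moment'])
c=imaging.get_calibration('wrist');im=imaging.snapshot('wrist')[:,:,::-1];cv2.imwrite('pics/w15.png',im);pickle.dump(c,open('w15.pkl','wb'))
E
```

```text
16.3 [ 0.5812906   0.12669419 -0.00734278] 0.032057452206940965 [-3.14136509e+00 -3.14900913e-04  1.58771491e+00] [-1.96272946  3.69067335 -3.52252517] [ 0.65707205  0.30437562 -0.09722761]
```

View pics/w15.png

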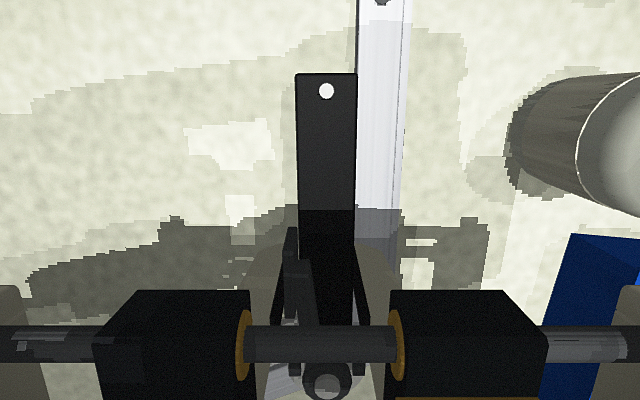

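Opening of 32.1 mm matches stock plus locked paddle (expected 32.5 mm). Lifting straight up.

{"api": "send_rows", "payload": {
  "targets": [
    [[0,0,0,0,0,0,1],[0,0,0,0,0,0,1],[0,0,-0.1,0,0,0,1],[0,0,-0.3,0,0,0,1],[0,0,-0.6,0,0,0,1],[0,0,-0.6,0,0,0,1],[0,0,-0.3,0,0,0,1],[0,0,-0.1,0,0,0,1],[0,0,0,0,0,0,1]]
  ],
  "grip_force": 28
}}

```text
t: 17.25
tcp_pos: [0.5815, 0.1264, 0.053]
eef_rot: [3.141, 0.0, 1.588]
wrist_force: [-0.6, 0.1, -4.5]
grip_width: 0.0317
```

```bash
python3 - <<'E'
from h import *
import pickle
s=status.sense();print(s['t'],s['tcp_pos'],s['grip_width'],s['eef_rot'],s['wrist_force'],s['moment'])
c=imaging.get_calibration('wrist');im=imaging.snapshot('wrist')[:,:,::-1];cv2.imwrite('pics/w16.png',im);pickle.dump(c,open('w16.pkl','wb'))
im=imaging.snapshot('side')[:,:,::-1]; crop(im,220,170,350,290,6,'s16z')
E
```

```text
17.25 [0.58153413 0.12635655 0.05302361] 0.031654444614533345 [3.14102747e+00 1.78846719e-04 1.58767793e+00] [-0.58785927  0.05633516 -4.52545517] [-0.0331325  -0.11903922  0.03214365]
```

View pics/w16.png

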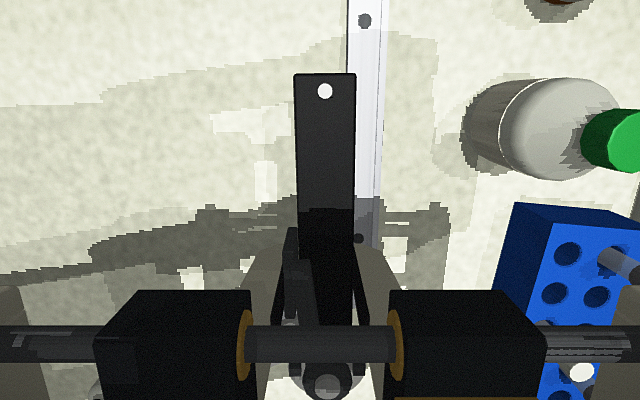

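View pics/s16z.png

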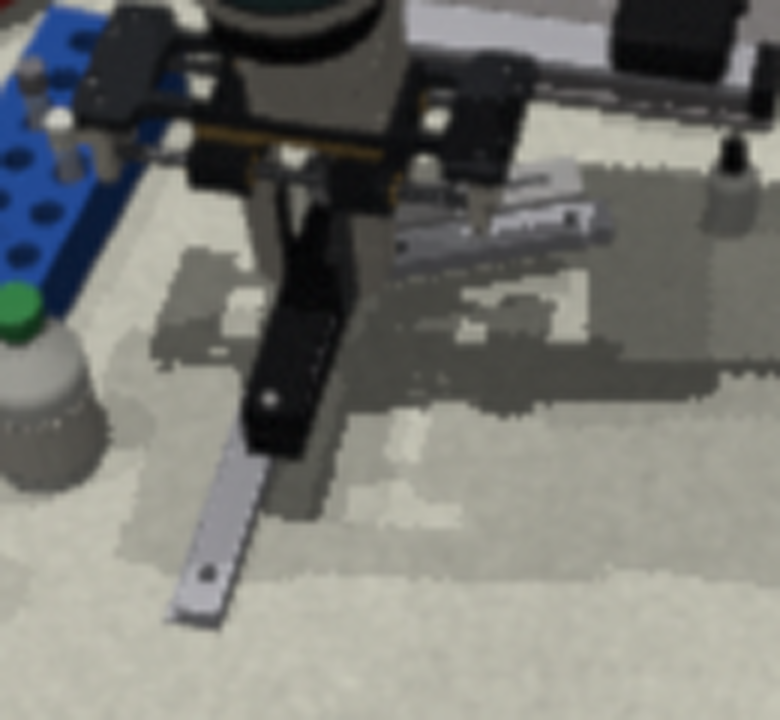

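```bash
python3 - <<'E'
from h import *
import pickle
im=cv2.imread('pics/w16.png');g=im.max(axis=2)
c=pickle.load(open('w16.pkl','rb'));tcp=np.array([.58153,.12636]);yaw=1.58768
tx=np.array([np.cos(yaw),np.sin(yaw)]);ty=np.array([np.sin(yaw),-np.cos(yaw)])
for v in (85,100,120,140,160,180,195):
    row=g[v,270:380].astype(int); d=np.abs(np.diff(cv2.GaussianBlur(g[v:v+1,270:380],(3,1),0)[0].astype(int)))
    L=270+np.argmax(d[10:45])+10+.5; R=270+np.argmax(d[65:])+65+.5
    o=[onz(c,u,v,.0943)[:2]-tcp for u in (L,R)]
    print(v,L,R,[(round(float(q@tx)*1000,1),round(float(q@ty)*1000,1)) for q in o])
E
```

```text
85 292.5 356.5 [(85.1, -11.9), (85.1, 14.1)]
100 293.5 355.5 [(79.3, -11.6), (79.3, 13.8)]
120 294.5 355.5 [(71.3, -11.4), (71.3, 14.1)]
140 294.5 355.5 [(63.0, -11.6), (63.0, 14.3)]
160 295.5 354.5 [(54.4, -11.3), (54.4, 14.1)]
180 295.5 354.5 [(45.6, -11.5), (45.6, 14.4)]
195 289.5 356.5 [(38.8, -14.3), (38.8, 15.5)]
```

{"api": "send_rows", "payload": {
  "targets": [
    [[-0.4,0,0,0,0,0,1],[-0.8,0,0,0,0,0,1],[-0.9,0,0,0,0,0,1],[-0.9,0,0,0,0,0,1],[-0.9,0,0,0,0,0,1],[-0.9,-0.1,0,0,0,0,1],[-0.9,-0.1,0,0,0,0,1],[-0.9,-0.1,0,0,0,0,1],[-0.9,-0.1,0,0,0,0,1],[-0.9,-0.1,0,0,0,0,1]]
  ]
}}

```text
t: 18.35
tcp_pos: [0.5699, -0.1274, 0.0523]
eef_rot: [-3.141, -0.0, 1.588]
wrist_force: [0.8, 0.5, -4.1]
grip_width: 0.0319
```

{"api": "send_rows", "payload": {
  "targets": [
    [[-0.9,0,0,0,0,0,1],[-0.9,0,0,0,0,0,1],[-0.7,0,0,0,0,0,1],[-0.4,0,0,0,0,0,1],[-0.1,0,0,0,0,0,1],[0,0,0,0,0,0,1],[0,0,0,0,0,0,1]]
  ]
}}

```text
t: 19.05
tcp_pos: [0.5722, -0.215, 0.0527]
eef_rot: [-3.141, -0.0, 1.588]
wrist_force: [-0.1, 0.0, -4.4]
grip_width: 0.0318
```

```bash
python3 - <<'E'
from h import *
import pickle
s=status.sense();print(s['t'],s['tcp_pos'],s['grip_width'],s['eef_rot'],s['wrist_force'],s['moment'])
c=imaging.get_calibration('wrist');im=imaging.snapshot('wrist')[:,:,::-1];cv2.imwrite('pics/w17.png',im);pickle.dump(c,open('w17.pkl','wb'))
im=imaging.snapshot('top')[:,:,::-1];cv2.imwrite('pics/t17.png',im); crop(im,340,140,480,240,5,'t17z')
im=imaging.snapshot('side')[:,:,::-1];cv2.imwrite('pics/s17.png',im); crop(im,260,90,380,200,6,'s17z')
E
```

```text
19.05 [ 0.57217632 -0.21496408  0.05273398] 0.03178922183940403 [-3.14143038e+00 -3.10471052e-04  1.58824386e+00] [-0.11726127  0.00470764 -4.43229001] [-0.00619078 -0.12653257  0.01288705]
```

View pics/w17.png

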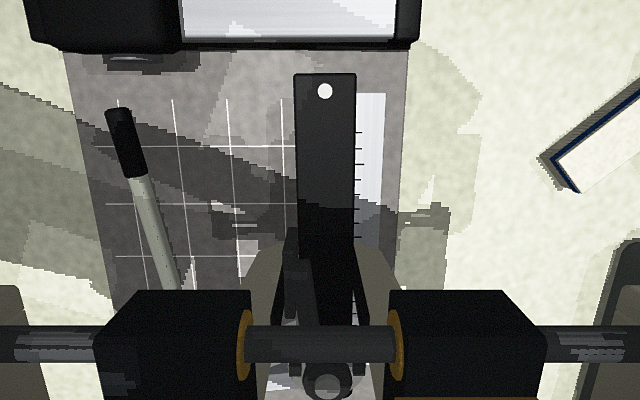

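View pics/t17z.png

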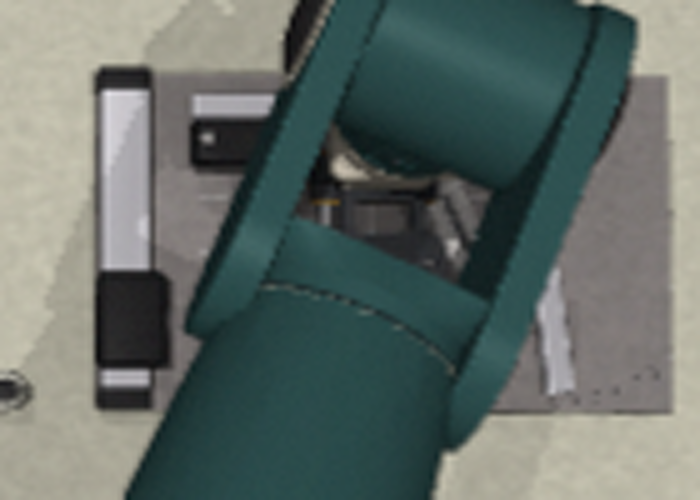

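View pics/s17z.png

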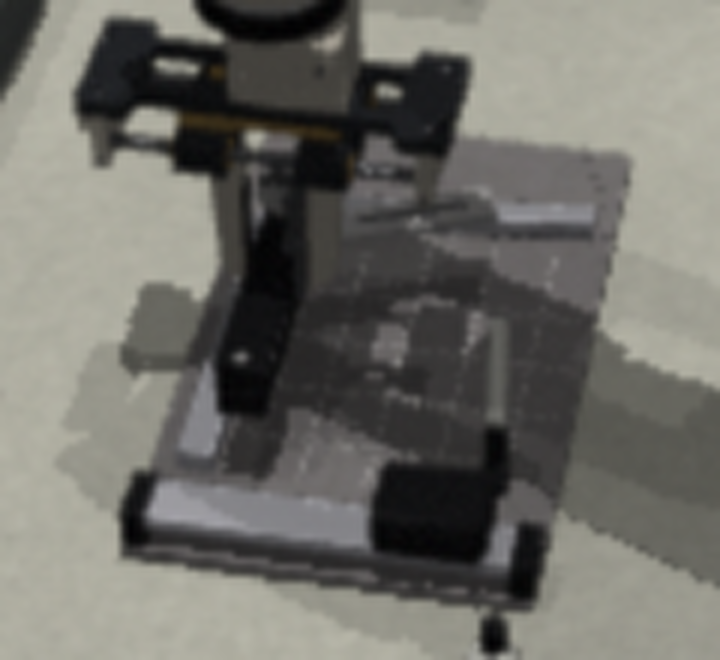

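```bash
python3 - <<'E'
from h import *
import pickle
im=cv2.imread('pics/w17.png'); crop(im,280,60,420,260,4,'w17z')
g=im.max(axis=2);c=pickle.load(open('w17.pkl','rb'))
for v in (100,120,140,160,180,200,220):
    d=np.diff(g[v,365:400].astype(int));u=365+np.argmin(d)+.5; print(v,u,onz(c,u,v,.023).round(4))
print(onz(c,371,93.5,.023))
E
```

```text
100 385.5 [ 0.6096 -0.1359  0.023 ]
120 384.5 [ 0.6098 -0.1477  0.023 ]
140 383.5 [ 0.6101 -0.1599  0.023 ]
160 382.5 [ 0.6103 -0.1724  0.023 ]
180 381.5 [ 0.6106 -0.1854  0.023 ]
200 380.5 [ 0.6108 -0.1989  0.023 ]
220 379.5 [ 0.6111 -0.2128  0.023 ]
[ 0.60065201 -0.1323496   0.023     ]
```

View pics/w17z.png

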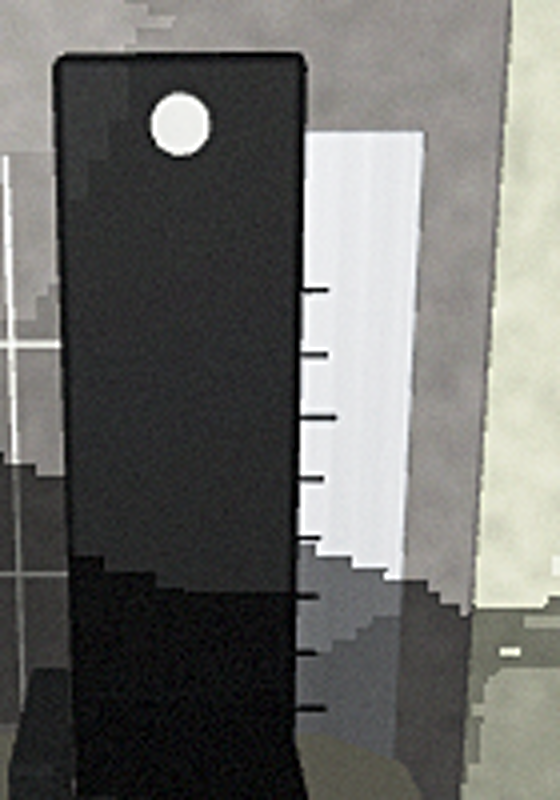

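{"api": "send_rows", "payload": {
  "targets": [
    [[0,-0.05,0.2,0,0,0,1],[0,0,0.4,0,0,0,1],[0,0,0.4,0,0,0,1],[0,0,0.3,0,0,0,1],[0,0,0.2,0,0,0,1],[0,0,0.1,0,0,0,1],[0,0,0,0,0,0,1]]
  ]
}}

```text
t: 19.9
tcp_pos: [0.5706, -0.2157, 0.0044]
eef_rot: [-3.141, -0.0, 1.588]
wrist_force: [-0.3, -0.4, -4.0]
grip_width: 0.0318
```

```bash
python3 - <<'E'
from h import *
import pickle
s=status.sense();print(s['t'],s['tcp_pos'],s['grip_width'],s['eef_rot'],s['wrist_force'],s['moment'])
c=imaging.get_calibration('wrist');im=imaging.snapshot('wrist')[:,:,::-1];cv2.imwrite('pics/w18.png',im);pickle.dump(c,open('w18.pkl','wb'));crop(im,270,60,420,260,4,'w18z')
E
```

```text
19.9 [ 0.57055442 -0.21569434  0.00441861] 0.03181520507303754 [-3.14106126e+00 -2.27153703e-04  1.58767239e+00] [-0.26241109 -0.41879627 -4.0492102 ] [-0.0221382  -0.10442295  0.00777563]
```

View pics/w18z.png

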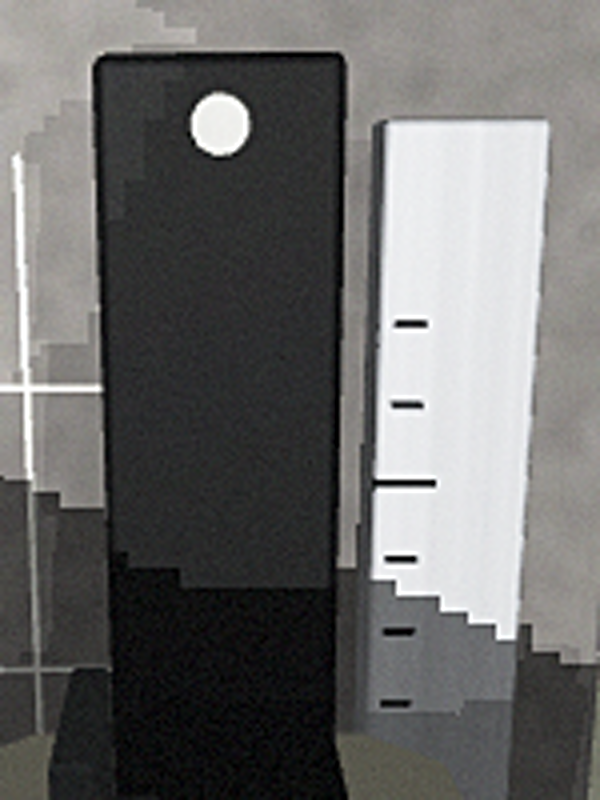

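```bash
python3 - <<'E'
from h import *
import pickle
c=pickle.load(open('w18.pkl','rb'))
F=lambda x,y,z:onz(c,(x+.5)/4-.5+270,(y+.5)/4-.5+60,z).round(4)
print('stock R',F(345,120,.0457),F(336,540,.0457),'L',F(94,120,.0457),F(113,540,.0457))
print('face bottom',F(374,140,.01),F(357,560,.01),'face top',F(386,122,.023),F(372,560,.023))
E
```

```text
stock R [ 0.5831 -0.1321  0.0457] [ 0.5841 -0.1765  0.0457] L [ 0.5575 -0.1326  0.0457] [ 0.5594 -0.177   0.0457]
face bottom [ 0.5903 -0.1339  0.01  ] [ 0.5909 -0.1893  0.01  ] face top [ 0.5901 -0.1319  0.023 ] [ 0.5912 -0.1854  0.023 ]
```

{"api": "send_rows", "payload": {
  "targets": [
    [[0,0.1,0.03,0,0,0.1,1],[-0.2,0.03,0,0,0,0,1],[-0.4,0,0,0,0,0,1],[-0.4,0,0,0,0,0,1],[-0.2,0,0,0,0,0,1],[-0.1,0,0,0,0,0,1],[0,0,0,0,0,0,1]]
  ]
}}

```text
t: 20.65
tcp_pos: [0.5747, -0.2552, 0.0038]
eef_rot: [-3.141, 0.0, 1.577]
wrist_force: [-0.9, -0.7, -5.0]
grip_width: 0.0316
```

```bash
python3 - <<'E'
from h import *
import pickle
s=status.sense();print(s['t'],s['tcp_pos'],s['grip_width'],s['eef_rot'],s['wrist_force'],s['moment'])
c=imaging.get_calibration('wrist');im=imaging.snapshot('wrist')[:,:,::-1];cv2.imwrite('pics/w19.png',im);pickle.dump(c,open('w19.pkl','wb'));crop(im,270,60,420,260,4,'w19z')
im=imaging.snapshot('top')[:,:,::-1];cv2.imwrite('pics/t19.png',im); crop(im,380,140,480,240,6,'t19z')
im=imaging.snapshot('side')[:,:,::-1];cv2.imwrite('pics/s19.png',im); crop(im,270,90,380,190,7,'s19z')
E
```

```text
20.65 [ 0.57471065 -0.2551953   0.00383824] 0.0316332462775741 [-3.14138492e+00  4.41345456e-06  1.57668580e+00] [-0.8679169  -0.67451889 -4.95188336] [-0.01270513 -0.11790284  0.00533902]
```

View pics/w19z.png

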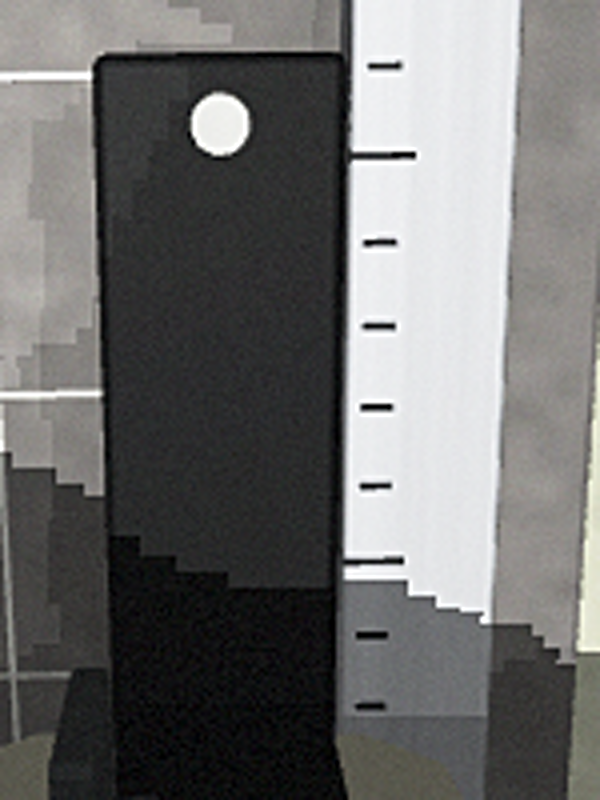

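View pics/t19z.png

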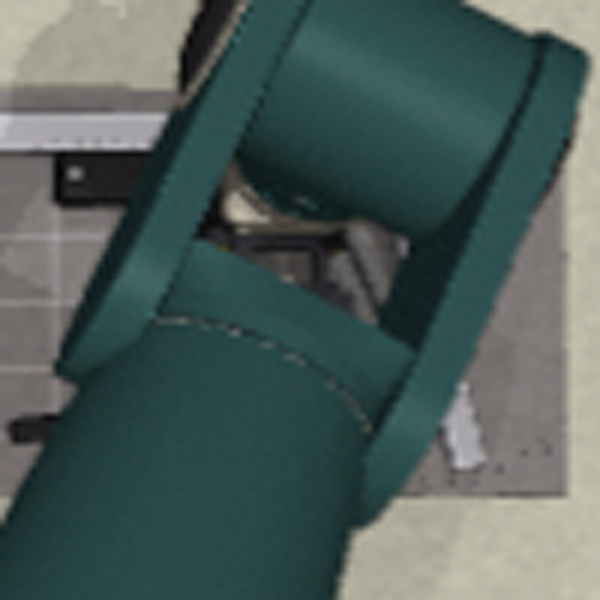

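View pics/s19z.png

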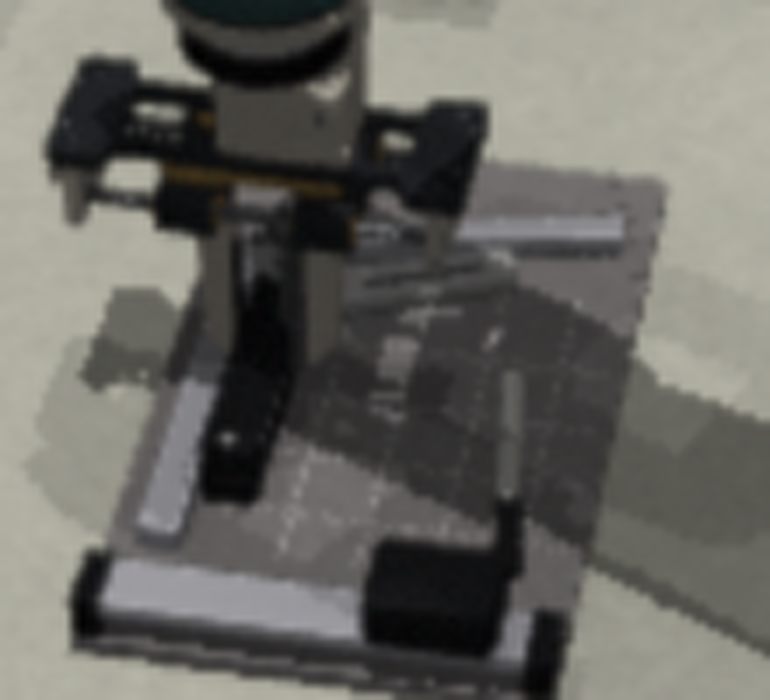

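```bash
python3 - <<'E'
from h import *
import pickle
c=pickle.load(open('w19.pkl','rb'))
F=lambda x,y,z:onz(c,(x+.5)/4-.5+270,(y+.5)/4-.5+60,z)
def a(p,q): d=p-q; return round(float(np.arctan2(d[1],d[0])),4)
print('stockR',a(F(346,75,.0448),F(336.5,700,.0448)),'L',a(F(94,75,.0448),F(117,700,.0448)),'bar outer',a(F(520,10,.023),F(486,700,.023)))
print(F(346,75,.0448),F(94,75,.0448),'outer bar',F(515,150,.023),F(486,700,.023))
E
```

```text
stockR 1.5902 L 1.5936 bar outer 1.5892
[ 0.58809467 -0.16746536  0.0448    ] [ 0.56259832 -0.16760542  0.0448    ] outer bar [ 0.61033565 -0.1747351   0.023     ] [ 0.61138932 -0.24413669  0.023     ]
```

{"api": "send_rows", "payload": {
  "targets": [
    [[-0.15,0,0.02,0,0,0,1],[-0.15,0.02,0,0,0,0,1],[0,0,0,0,0,0,1]]
  ]
}}

```text
t: 21.1
tcp_pos: [0.5755, -0.2642, 0.0033]
eef_rot: [-3.142, 0.0, 1.577]
wrist_force: [0.7, 0.9, -4.3]
grip_width: 0.0321
```

{"api": "send_rows", "payload": {
  "targets": [
    [[-0.06,0.02,0,0,0,0,1],[-0.04,0,0,0,0,0,1],[0,0,0,0,0,0,1]]
  ]
}}

```text
t: 21.4
tcp_pos: [0.5761, -0.2668, 0.0033]
eef_rot: [-3.142, -0.0, 1.577]
wrist_force: [-0.4, 0.7, -4.0]
grip_width: 0.0317
```

```bash
python3 - <<'E'
from h import *
import pickle
s=status.sense();print(s['t'],s['tcp_pos'],s['grip_width'],s['eef_rot'],s['wrist_force'],s['moment'])
im=imaging.snapshot('side')[:,:,::-1];cv2.imwrite('pics/s20.png',im); crop(im,300,100,370,160,11,'s20z')
im=imaging.snapshot('top')[:,:,::-1];cv2.imwrite('pics/t20.png',im); crop(im,400,140,480,225,7,'t20z')
E
```

```text
21.4 [ 0.57612417 -0.26676984  0.00332527] 0.03171161304038295 [-3.14155664e+00 -3.85620871e-06  1.57722038e+00] [-0.4287712   0.67459971 -3.9536176 ] [ 0.04679796 -0.12708432 -0.10981719]
```

View pics/s20z.png

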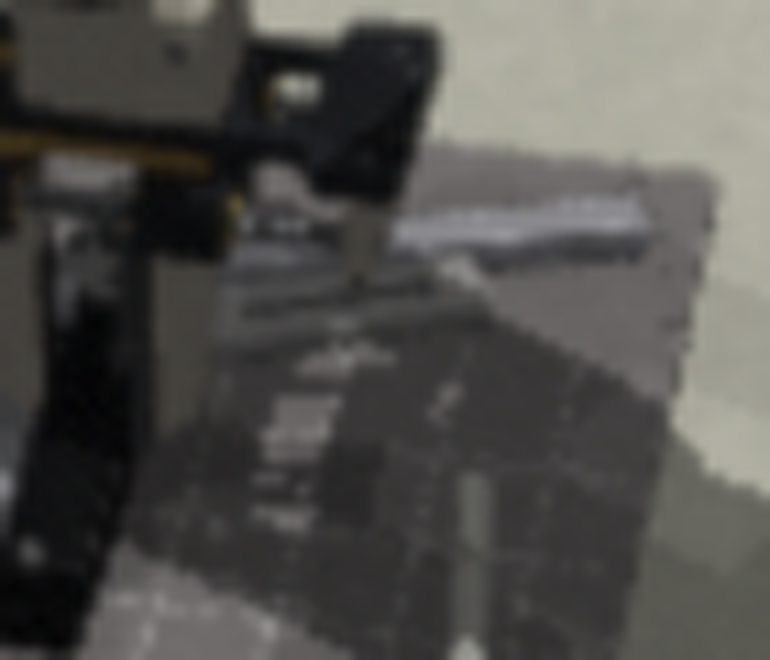

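View pics/t20z.png

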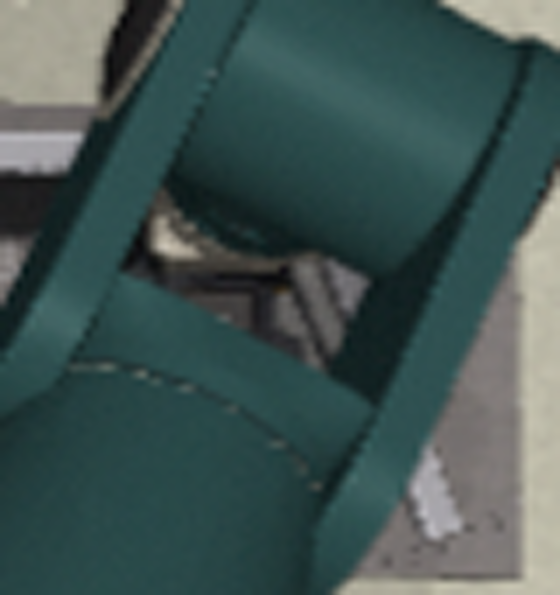

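{"api": "send_rows", "payload": {
  "targets": [
    [[-0.05,0.03,0,0,0,0,1],[-0.03,0,0,0,0,0,1],[0,0,0,0,0,0,1]]
  ]
}}

```text
t: 21.8
tcp_pos: [0.5771, -0.2691, 0.0033]
eef_rot: [3.142, -0.0, 1.577]
wrist_force: [0.2, 0.7, -4.8]
grip_width: 0.0317
```

{"api": "send_rows", "payload": {
  "targets": [
    [[-0.03,0.03,0,0,0,0,1],[0,0,0,0,0,0,1]]
  ]
}}

```text
t: 22.0
tcp_pos: [0.5778, -0.2699, 0.0032]
eef_rot: [-3.141, -0.0, 1.577]
wrist_force: [-2.1, 1.3, -3.0]
grip_width: 0.0316
```

```bash
python3 - <<'E'
from h import *
import pickle
s=status.sense();print(s['t'],s['tcp_pos'],s['grip_width'],s['eef_rot'],s['wrist_force'],s['moment'])
im=imaging.snapshot('side')[:,:,::-1];cv2.imwrite('pics/s21.png',im); crop(im,300,100,370,160,11,'s21z')
c=imaging.get_calibration('wrist');im=imaging.snapshot('wrist')[:,:,::-1];cv2.imwrite('pics/w21.png',im);pickle.dump(c,open('w21.pkl','wb'));crop(im,270,60,420,260,4,'w21z')
E
```

```text
22.0 [ 0.577758   -0.26991925  0.00324135] 0.0316296820967878 [-3.14097541e+00 -2.03547875e-04  1.57736684e+00] [-2.13882596  1.33386737 -3.03286656] [0.2807238  0.48313331 0.08572926]
```

View pics/s21z.png

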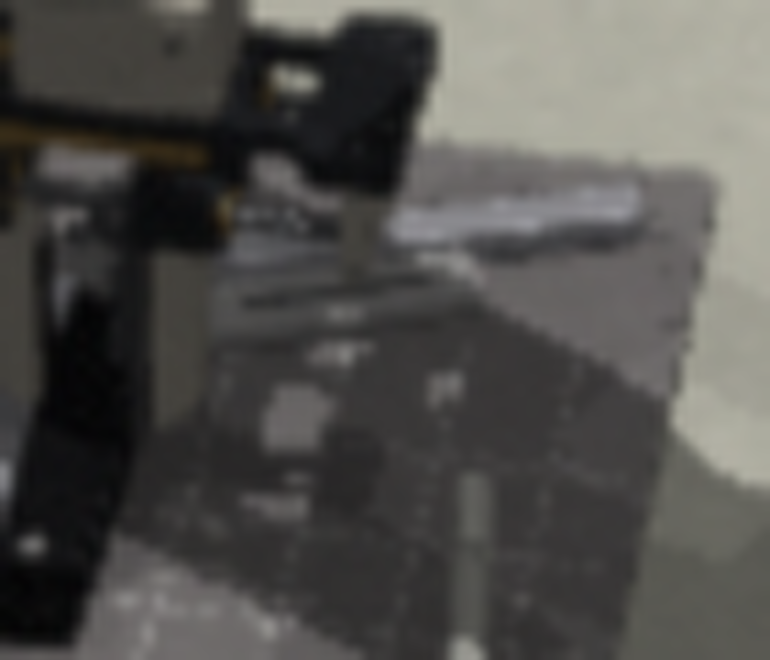

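View pics/w21z.png

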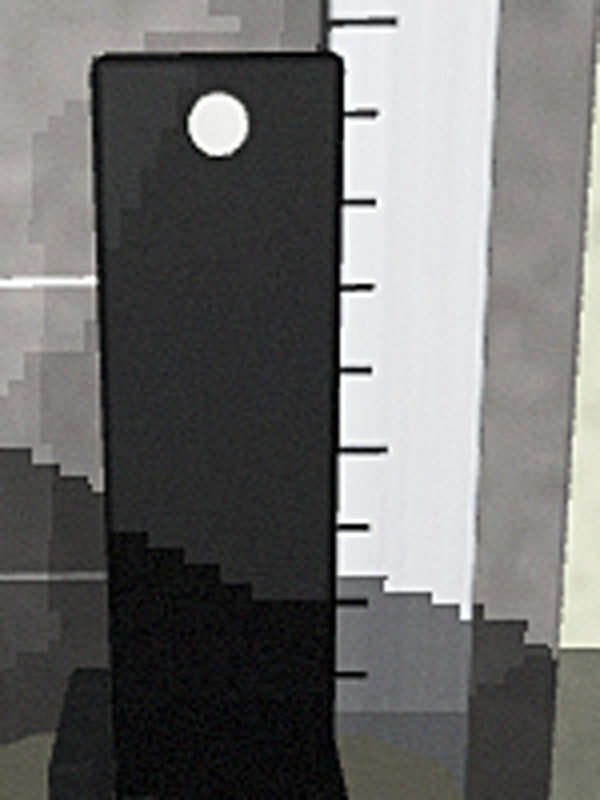

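{"api": "send_rows", "payload": {
  "targets": [
    [[-0.04,0.01,0,0,0,0,1],[0,0,0,0,0,0,1]]
  ]
}}

```text
t: 22.3
tcp_pos: [0.5778, -0.271, 0.0031]
eef_rot: [-3.14, -0.001, 1.577]
wrist_force: [-5.0, 1.9, -3.4]
grip_width: 0.0318
```

{"api": "send_rows", "payload": {
  "targets": [
    [[-0.03,0,0,0,0,0,1],[0,0,0,0,0,0,1]]
  ]
}}

```text
t: 22.5
tcp_pos: [0.5778, -0.2718, 0.003]
eef_rot: [-3.14, -0.001, 1.577]
wrist_force: [-3.5, 2.0, -4.0]
grip_width: 0.0314
```

```bash
python3 - <<'E'
from h import *
import pickle
s=status.sense();print(s['t'],s['tcp_pos'],s['grip_width'],s['eef_rot'],s['wrist_force'],s['moment'])
im=imaging.snapshot('side')[:,:,::-1];cv2.imwrite('pics/s22.png',im); crop(im,300,100,370,160,11,'s22z')
im=imaging.snapshot('top')[:,:,::-1];cv2.imwrite('pics/t22.png',im); crop(im,400,140,480,225,7,'t22z')
E
```

```text
22.5 [ 0.57778932 -0.27179641  0.00301543] 0.03144408659950119 [-3.14044534e+00 -6.89018409e-04  1.57732441e+00] [-3.54669554  2.0135578  -4.04369061] [0.53724539 0.82799754 0.08401256]
```

View pics/s22z.png

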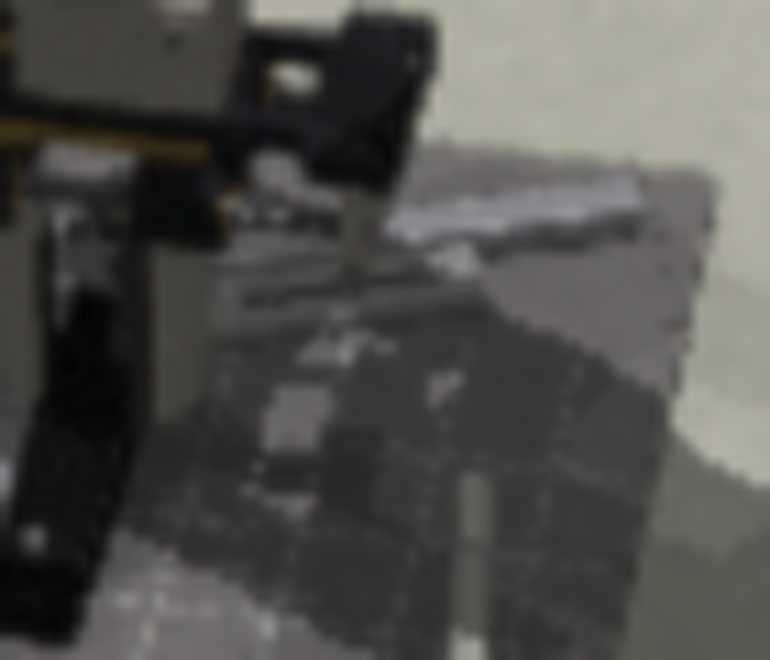

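View pics/t22z.png

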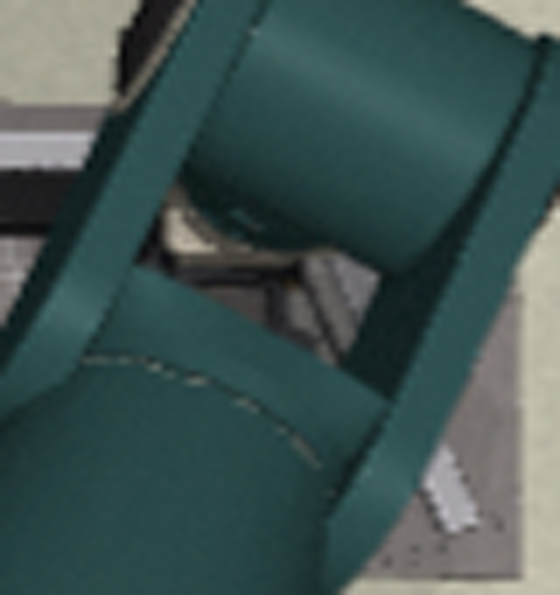

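```bash
python3 - <<'E'
from h import *
t=imaging.get_calibration('top')
P=onz(t,446.8,165.8,.033)
a=onz(t,350+(613+.5)/6-.5,140+(470+.5)/6-.5,.023);b=onz(t,400+(461+.5)/7-.5,140+(527+.5)/7-.5,.023)
an=lambda p:np.arctan2((p-P)[1],(p-P)[0])
print(P,a,b,np.linalg.norm((a-P)[:2]),np.linalg.norm((b-P)[:2]),'rot',an(b)-an(a),'fence est',1.694+an(b)-an(a))
E
```

```text
[ 0.59161068 -0.3469481   0.033     ] [ 0.42904722 -0.36609756  0.023     ] [ 0.43966387 -0.40885802  0.023     ] 0.16368744608520358 0.16407519444136706 rot 0.26965122684006904 fence est 1.963651226840069
```

{"api": "send_rows", "payload": {
  "targets": [
    [[-0.03,0,0,0,0,0,1],[0,0,0,0,0,0,1]]
  ]
}}

```text
t: 22.8
tcp_pos: [0.5778, -0.2727, 0.003]
eef_rot: [-3.14, -0.001, 1.577]
wrist_force: [-4.2, 2.6, -4.4]
grip_width: 0.0318
```

{"api": "send_rows", "payload": {
  "targets": [
    [[-0.03,0,0,0,0,0,1],[0,0,0,0,0,0,1]]
  ]
}}

```text
t: 23.0
tcp_pos: [0.5778, -0.2736, 0.003]
eef_rot: [-3.141, -0.001, 1.577]
wrist_force: [-4.2, 3.3, -4.9]
grip_width: 0.0316
```

```bash
python3 - <<'E'
from h import *
import pickle
s=status.sense();print(s['t'],s['tcp_pos'],s['grip_width'],s['eef_rot'],s['wrist_force'],s['moment'])
im=imaging.snapshot('side')[:,:,::-1];cv2.imwrite('pics/s23.png',im); crop(im,300,100,370,160,11,'s23z')
im=imaging.snapshot('top')[:,:,::-1];cv2.imwrite('pics/t23.png',im); crop(im,400,140,480,225,7,'t23z')
E
```

```text
23.0 [ 0.57784644 -0.2735979   0.00302264] 0.031634086033007075 [-3.14052993e+00 -6.72263382e-04  1.57734742e+00] [-4.22504556  3.33969786 -4.88972238] [0.56082191 0.78507895 0.08484394]
```

View pics/s23z.png

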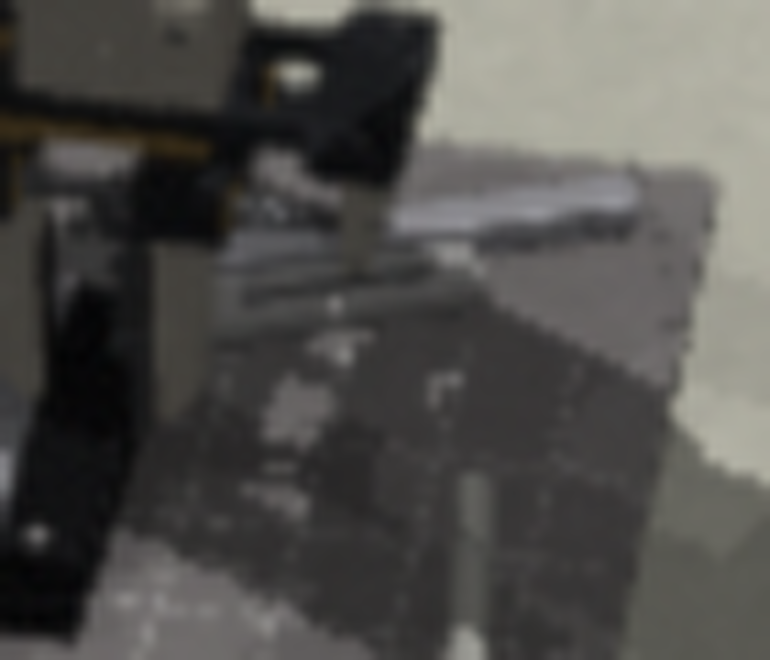

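View pics/t23z.png

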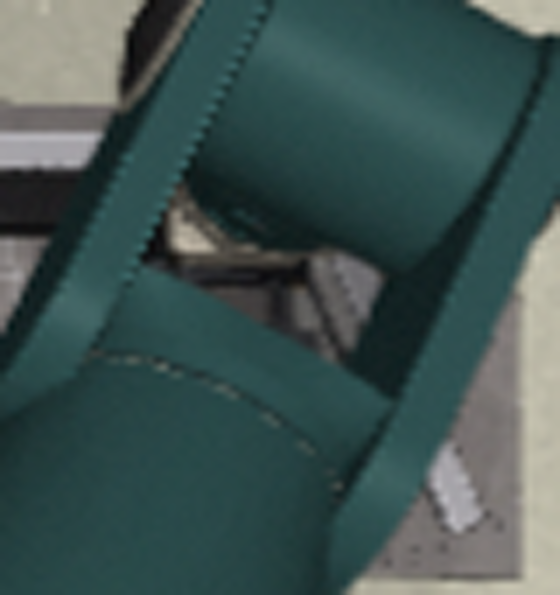

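{"api": "send_rows", "payload": {
  "targets": [
    [[-0.03,0,0,0,0,0,1],[0,0,0,0,0,0,1]]
  ]
}}

```text
t: 23.3
tcp_pos: [0.5779, -0.2739, 0.003]
eef_rot: [-3.14, -0.002, 1.577]
wrist_force: [-4.7, 7.5, -1.9]
grip_width: 0.0316
```

{"api": "send_rows", "payload": {
  "targets": [
    [[-0.03,0,0,0,0,0,1],[0,0,0,0,0,0,1]]
  ]
}}

```text
t: 23.5
tcp_pos: [0.5778, -0.2741, 0.003]
eef_rot: [-3.14, -0.003, 1.578]
wrist_force: [-7.0, 12.3, -0.6]
grip_width: 0.0316
```

The heel has met the fence: force rises 3.3 → 7.5 → 12.3 N with almost no motion. I'll relieve the push and release.

{"api": "send_rows", "payload": {
  "targets": [
    [[0.05,-0.03,0,0,0,0,1],[0,0,0,0,0,0,1],[0,0,0,0,0,0,1]]
  ]
}}

```text
t: 23.8
tcp_pos: [0.5775, -0.274, 0.0034]
eef_rot: [3.141, -0.0, 1.577]
wrist_force: [-0.1, 4.3, -4.6]
grip_width: 0.0315
```

{"api": "send_rows", "payload": {
  "targets": [
    [[0,0,0,0,0,0,-0.2],[0,0,0,0,0,0,-0.6],[0,0,0,0,0,0,-1],[0,0,0,0,0,0,-1],[0,0,0,0,0,0,-1],[0,0,0,0,0,0,-1],[0,0,0,0,0,0,-1],[0,0,0,0,0,0,-1],[0,0,0,0,0,0,-1],[0,0,0,0,0,0,-1]]
  ]
}}

```text
t: 24.8
tcp_pos: [0.5774, -0.2742, 0.0033]
eef_rot: [-3.142, 0.0, 1.577]
wrist_force: [-0.4, 0.6, -0.2]
grip_width: 0.0927
```

{"api": "send_rows", "payload": {
  "targets": [
    [[0,0,-0.3,0,0,0,-1],[0,0,-0.6,0,0,0,-1],[0,0,-1,0,0,0,-1],[0,0,-1,0,0,0,-1],[0,0,-1,0,0,0,-1],[0,0,-1,0,0,0,-1],[0.5,0,-1,0,0,0,-1],[0.8,0,-1,0,0,0,-1],[0.8,0,-0.5,0,0,0,-1],[0.3,0,0,0,0,0,-1]]
  ]
}}

```text
t: 25.8
tcp_pos: [0.5776, -0.2009, 0.2299]
eef_rot: [3.136, 0.002, 1.578]
wrist_force: [0.7, -0.5, 0.2]
grip_width: 0.093
```

{"api": "send_rows", "payload": {
  "targets": [
    [[0,0,0,0,0,0,-1],[0,0,0,0,0,0,-1]]
  ]
}}

```text
t: 26.0
tcp_pos: [0.5766, -0.2025, 0.2246]
eef_rot: [-3.141, -0.0, 1.577]
wrist_force: [0.4, 0.3, -0.9]
grip_width: 0.0928
```

```bash
python3 - <<'E'
from h import *
import pickle
s=status.sense();print(s['t'],s['tcp_pos'],s['grip_width'],s['eef_rot'],s['wrist_force'])
c=imaging.get_calibration('wrist');im=imaging.snapshot('wrist')[:,:,::-1];cv2.imwrite('pics/w25.png',im);pickle.dump(c,open('w25.pkl','wb'))
im=imaging.snapshot('side')[:,:,::-1];cv2.imwrite('pics/s25.png',im); crop(im,265,90,385,190,6,'s25z')
im=imaging.snapshot('top')[:,:,::-1];cv2.imwrite('pics/t25.png',im); crop(im,355,145,480,230,6,'t25z')
E
```

```text
26.0 [ 0.57658442 -0.20253041  0.22457479] 0.09279806240124085 [-3.14053862e+00 -1.23217196e-04  1.57739765e+00] [ 0.35961407  0.31381015 -0.88676005]
```

View pics/w25.png

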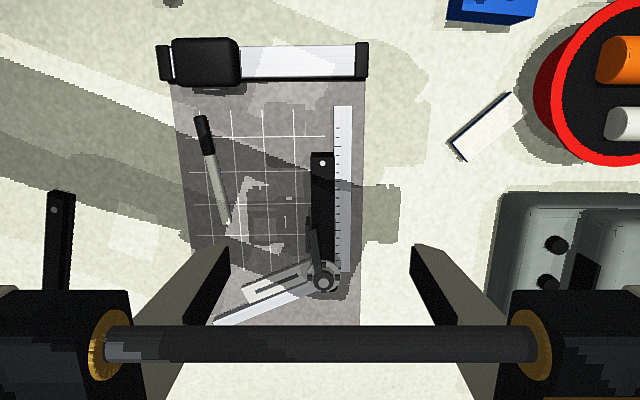

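View pics/s25z.png

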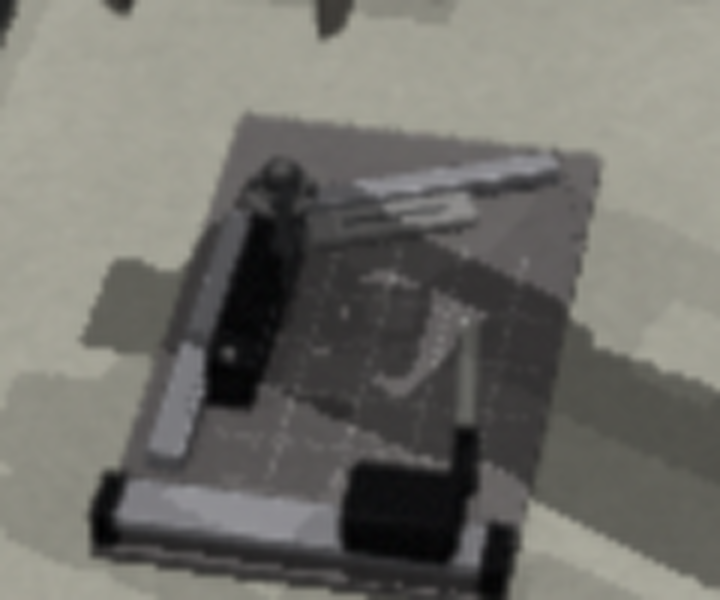

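View pics/t25z.png

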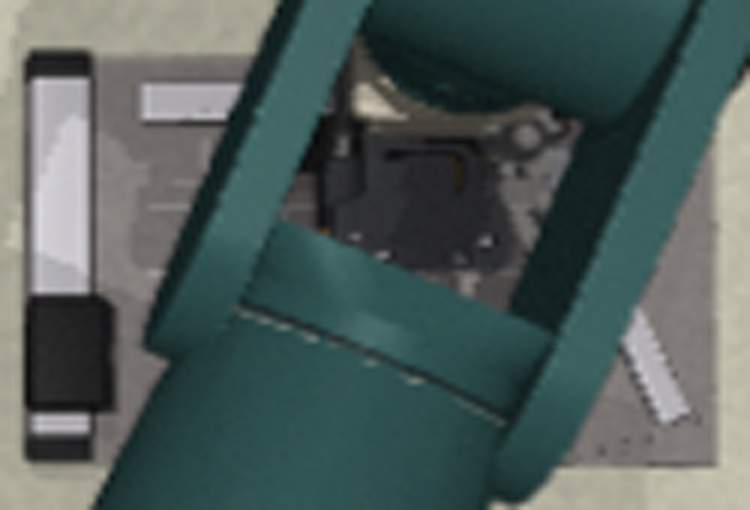

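{"api": "send_rows", "payload": {
  "targets": [
    [[-0.5,0,-0.5,0,0,0,-1],[-0.9,0,-0.8,0,0,0,-1],[-0.9,0,-0.5,0,0,0,-1],[-0.5,0,0,0,0,0,-1],[0,0,0,0,0,0,-1],[0,0,0,0,0,0,-1],[0,0,0,0,0,0,-1]]
  ]
}}

```text
t: 26.85
tcp_pos: [0.5773, -0.2854, 0.2783]
eef_rot: [-3.14, -0.001, 1.578]
wrist_force: [0.1, 0.4, -0.4]
grip_width: 0.093
```

```bash
python3 - <<'E'
from h import *
import pickle
s=status.sense();print(s['t'],s['tcp_pos'],s['eef_rot'])
c=imaging.get_calibration('wrist');im=imaging.snapshot('wrist')[:,:,::-1];cv2.imwrite('pics/w26.png',im);pickle.dump(c,open('w26.pkl','wb'))
crop(im,190,90,370,270,4,'w26z')
crop(im,190,160,370,250,4,'w26y')
E
```

```text
26.85 [ 0.57732095 -0.28537431  0.27831107] [-3.14046908e+00 -8.03946438e-04  1.57769985e+00]
```

View pics/w26.png

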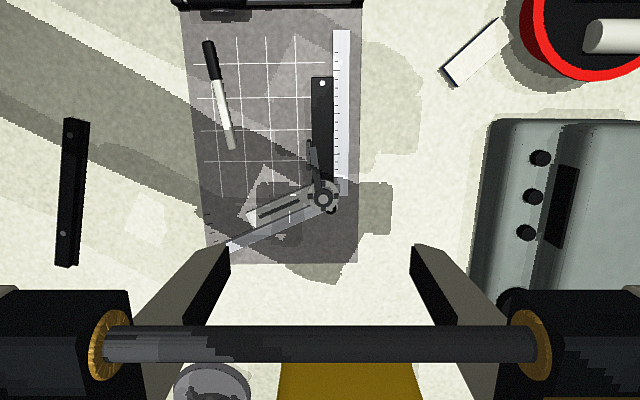

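View pics/w26y.png

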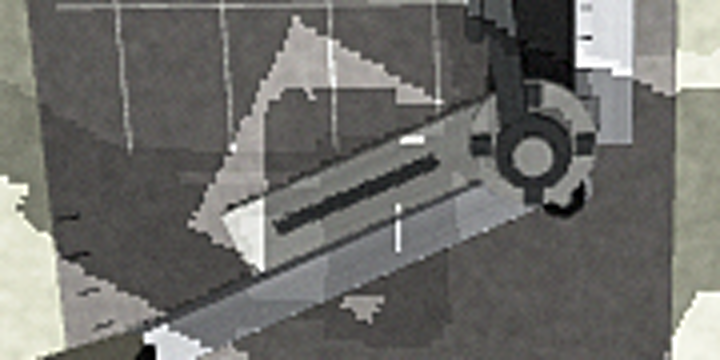

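```bash
python3 - <<'E'
from h import *
import pickle
c=pickle.load(open('w26.pkl','rb'));im=cv2.imread('pics/w26.png')
F=lambda x,y,z:onz(c,(x+.5)/4-.5+190,(y+.5)/4-.5+160,z)
an=lambda p,q:np.arctan2((p-q)[1],(p-q)[0])%(2*np.pi)
print('slot',an(F(275,228,.018),F(437,158,.018)),'blade edge',an(F(225,208,.018),F(490,95,.018)),'fence top edge',an(F(150,325,.023),F(480,183,.023)))
g=im.max(axis=2)
L=[];R=[];B=[]
for v in range(88,135,4):
    d=np.diff(g[v,300:360].astype(int)); L.append(onz(c,300+np.argmin(d[:20])+.5,v,.044)); 
    R.append(onz(c,325+np.argmax(d[25:40])+.5,v,.044)); B.append(onz(c,340+np.argmin(d[40:])+.5,v,.023))
for n,P in(('L',L),('R',R),('bar outer',B)):
    P=np.array(P);k=np.polyfit(P[:,1],P[:,0],1);print(n,np.pi/2-np.arctan(k[0]),np.polyval(k,-.2))
E
```

```text
slot 3.568757170686494 blade edge 3.5607107394404047 fence top edge 3.570711769509945
L 1.5948579895381625 0.5647503613711876
R 1.5888004035389336 0.5914568274623557
bar outer 1.6010738611332451 0.610334492703874
```

{"api": "send_rows", "payload": {
  "targets": [
    [[0.6,-0.3,0,0,0,0,-1],[1,-0.3,0,0,0,0,-1],[1,-0.3,0,0,0,0,-1],[1,-0.3,0,0,0,0,-1],[1,-0.3,0,0,0,0,-1],[1,0,0,0,0,0,-1],[1,0,0,0,0,0,-1],[1,0,0,0,0,0,-1],[1,0,0,0,0,0,-1],[1,0,0,0,0,0,-1]]
  ]
}}

```text
t: 27.9
tcp_pos: [0.5301, 0.0034, 0.2792]
eef_rot: [3.141, -0.0, 1.578]
wrist_force: [-0.3, -0.1, -0.4]
grip_width: 0.0929
```

{"api": "send_rows", "payload": {
  "targets": [
    [[1,0,0,0,0,0,-1],[0.8,0,0,0,0,0,-1],[0.4,0,0,0,0,0,-1],[0,0,0,0,0,0,-1],[0,0,0,0,0,0,-1]]
  ]
}}

```text
t: 28.4
tcp_pos: [0.5301, 0.0672, 0.2793]
eef_rot: [-3.142, 0.0, 1.578]
wrist_force: [-0.4, -0.2, 0.2]
grip_width: 0.0927
```

```bash
python3 - <<'E'
from h import *
import pickle
s=status.sense();print(s['t'],s['tcp_pos'],s['eef_rot'])
c=imaging.get_calibration('wrist');im=imaging.snapshot('wrist')[:,:,::-1];cv2.imwrite('pics/w27.png',im);pickle.dump(c,open('w27.pkl','wb'))
crop(im,230,60,390,210,5,'w27z')
im=imaging.snapshot('top')[:,:,::-1];cv2.imwrite('pics/t27.png',im);crop(im,345,145,480,230,6,'t27z')
E
```

```text
28.4 [0.53008454 0.0671979  0.27925361] [-3.14151041e+00  2.82389606e-04  1.57767527e+00]
```

View pics/w27.png

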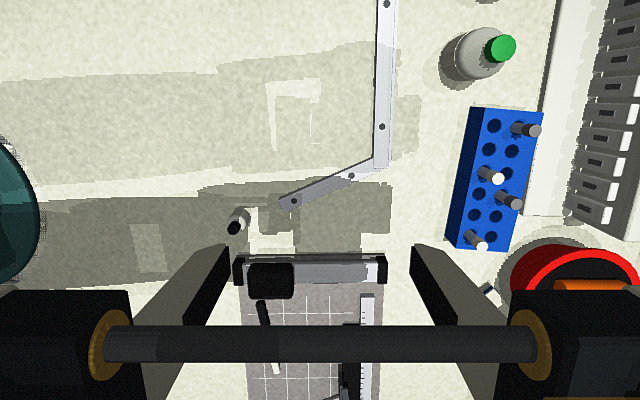

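View pics/t27z.png

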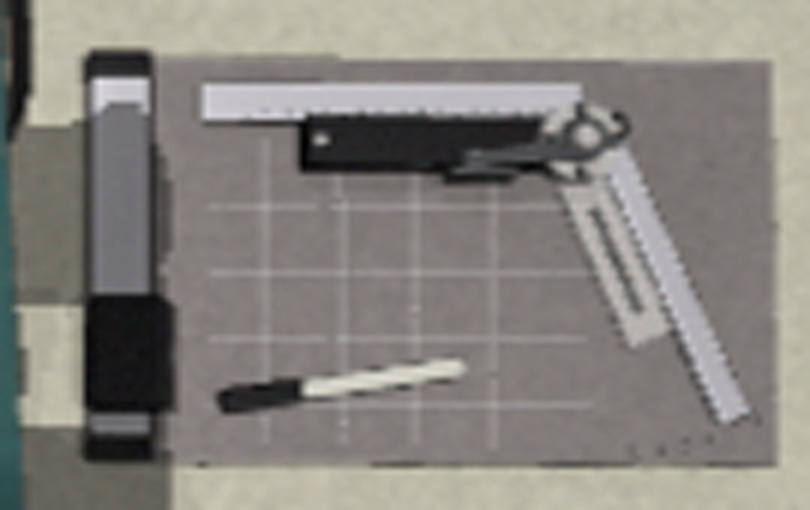

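```bash
python3 - <<'E'
from h import *
t=imaging.get_calibration('top')
def sub(g,v,u0,u1,sgn):
    row=g[v].astype(float); us=np.arange(int(u0),int(u1)); d=sgn*(row[us+1]-row[us]); i=np.argmax(d)
    w=np.clip(d[max(0,i-1):i+2],0,None); return (us[max(0,i-1):i+2]+.5)@w/w.sum(), d[i]
def fit(name,line,vs,sgn,z,ch=None,hw=4):
    im=cv2.imread(name); 
    # saturation/blueness separates strip from bench: use B - 0? 
    g=im[:,:,0] if ch is None else ch(im)
    (ua,va),(ub,vb)=line;P=[];
    for v in vs:
        uc=ua+(ub-ua)*(v-va)/(vb-va); u,s=sub(g,v,uc-hw,uc+hw,sgn); P.append(onz(t,u,v,z))
    P=np.array(P);k=np.polyfit(P[:,0],P[:,1],1);r=P[:,1]-np.polyval(k,P[:,0]); ok=abs(r)<.0025
    k=np.polyfit(P[ok,0],P[ok,1],1);a=np.arctan2(-k[0],-1)%(2*np.pi);print(name,'angle',a,'res',r[ok].std(),ok.sum(),len(ok))
    return a
G=lambda x,y:(225+(x+.5)/6-.5,140+(y+.5)/6-.5); T=lambda x,y:(345+(x+.5)/6-.5,145+(y+.5)/6-.5)
print('kerb side inner, outer (blue ch)')
fit('pics/top0.png',(G(548,130),G(648,369)),range(164,199),1,.0125)
fit('pics/top0.png',(G(575,100),G(680,350)),range(160,196),-1,.0125)
print('fence inner(beyond blade), outer')
fit('pics/t27.png',(T(675,325),T(722,425)),range(200,214),1,.023)
fit('pics/t27.png',(T(632,155),T(748,412)),range(174,212),-1,.023)
print('blade inner edge');fit('pics/t27.png',(T(560,190),T(628,345)),range(179,201),1,.018)
E
```

```text
kerb side inner, outer (blue ch)
pics/top0.png angle 3.568785569474135 res 0.0006612125404839761 28 35
pics/top0.png angle 3.574694815707576 res 0.0010050645391278948 35 36
fence inner(beyond blade), outer
pics/t27.png angle 3.576534132312325 res 0.0005768302709934525 14 14
pics/t27.png angle 3.5808736402523595 res 0.000596520170486163 38 38
blade inner edge
pics/t27.png angle 3.567786666081231 res 0.0003796573573092546 22 22
```

View pics/w27z.png

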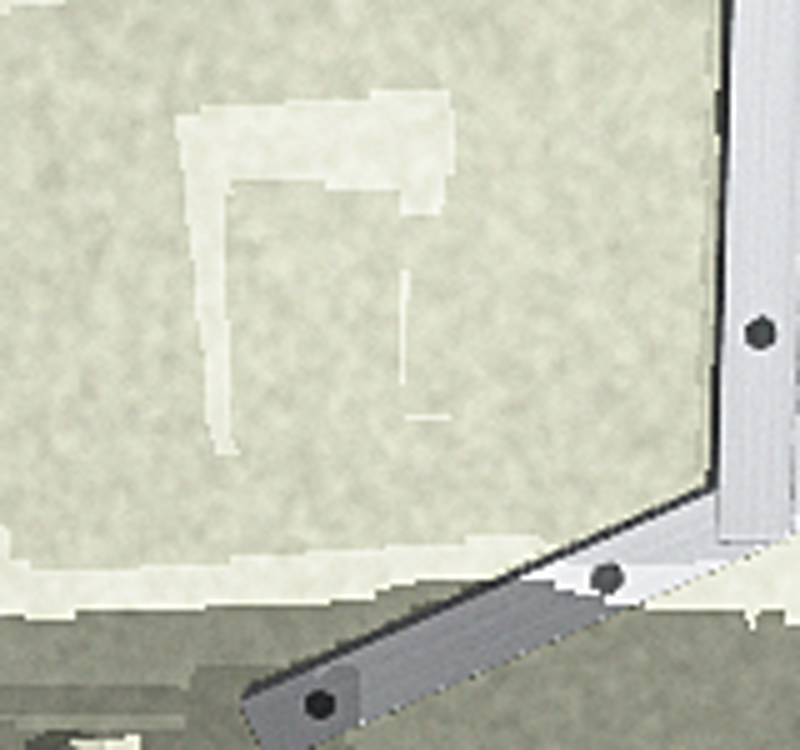

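```bash
python3 - <<'E'
from h import *
import pickle
c=pickle.load(open('w27.pkl','rb'))
F=lambda x,y,z:onz(c,(x+.5)/5-.5+230,(y+.5)/5-.5+60,z)
an=lambda p,q:np.arctan2((p-q)[1],(p-q)[0])%(2*np.pi)
print('kerb side inner top edge',an(F(247,700,.0125),F(717,492,.0125)),'outer',an(F(365,722,.0125),F(740,560,.0125)),'screws',an(F(320,704,.0125),F(607,578,.0125)))
s=status.sense();print(s['t'],s['wrist_force'],abs(s['dq']).max())
r.job_done()
E
```

```text
kerb side inner top edge 3.5748717552834086 outer 3.570626766886286 screws 3.574212529984539
28.5 [ 0.8711708  -0.35121082  0.68644111] 0.005107256396559538
the job is handed in; nothing more can be done
```

The locked gauge is lying on the trimmer with its stock along the stop bar and its blade along the fence. I handed the job in at 28.5 s of the 72 s allowed, with the arm clear of everything.

**What I did**
- I gripped the stock and slid the gauge along the back strip until the side strip swung the blade flush. The wrist force peaked at about 13 N.
- I squeezed paddle and stock together. The opening came to 32 mm, which matches a locked lever (expected 32.5 mm).
- I carried the gauge to the trimmer and slid it along the bar until the heel met the fence. The wrist force peaked at about 14 N.
- I relaxed the push, let go and backed off.

**Last checks**

| Item | Direction (rad, world) |
|---|---|
| Kerb side strip, top view | 3.569–3.575 |
| Kerb side strip, wrist view | 3.571–3.575 |
| Fence, top view | 3.577–3.581 |
| Fence, wrist view | 3.571 |
| Blade, both views | 3.561–3.569 |
| Stock | 1.589–1.595 |
| Stop bar | 1.59–1.60 |

- All pairs agree within about 0.02 rad, against the 0.03 allowed. The pictures show no visible gap at bar or fence.
- Offsets in mm were judged from pictures and contact force, not measured directly. Lever locking rests on the finger opening and the pictures.
- I saw no bystander moved in the pictures, but did not measure them again afterwards.

**What failed or disagreed**
- **First grasp:** the fingers closed above the stock. The real fingertips sit about 25 mm behind the stated TCP, so I gripped 25 mm lower.
- **Early kerb angle:** my first wrist reading of the corner was 2.02 rad, against 1.975 from the top view. The later wrist picture agreed with the top view.

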